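Gauge a worn brake pad with the bench micrometer

TASK

Measure the worn brake pad: lay it lining up and lengthwise on the table of the bench micrometer, slide it gently home against the backstop so that its far end lies under the spindle, and let go of it. Then wind the spindle down onto the lining by the small black ratchet knob on top, clockwise, until the ratchet slips two or three clicks (about a seventh of a turn, never more than 80 degrees of slip in all), and leave the pad clamped at that measuring force, without disturbing the other tools.

Things in the scene. Friction and masses are not known exactly. Their poses are not given: they have to be found in the camera images.
- pad: worn brake pad: rust-brown steel plate 6 mm thick, 118 x 50 mm, with a 26 mm wide ear at each end (135 mm overall along x); dark lining 114 x 47 mm on top, worn by an unknown amount: 13 to 17 mm thick in all. Origin: centre of the plate's underside, z up through the lining; ends alike. About 0.4 kg. Gripped across the 50 mm plate some 35 mm from centre, the hand clears the micrometer.
- stand: bench micrometer, fixed. Origin: on the bench under the spindle axis; x from the open front towards backstop and column. Blue-grey base 175 x 110 mm; steel table, upper face z 34 mm, x -80 to 24, y -40 to 40 mm. Light grey head over it: x -16 to 16, y -24 to 24, z 80 to 132 mm; column behind (x 66, to z 142 mm). Only thimble and knob stand higher.
- backstop: dark steel bar 8 x 62 x 10 mm across the rear of the table, fixed; origin: centre of its underside. Its front face is at stand x = 20 mm, so a pad that is home has its origin at stand x = -47.5, y = 0, z = 34 mm, its length along the stand's x; the near 34 mm overhang the table. The pad must never bear on it with more than 30 N.
- spindle: steel measuring spindle, 8 mm round, upright over the table; it moves up and down without turning. Origin: centre of its lower, measuring face, which starts 20 to 21 mm over the table.
- ratchet_knob (a point): centre of the black knurled ratchet knob at the very top of the micrometer: 20 mm diameter, 26 mm tall (13 mm above and below this point), upright axis; 187 mm over the bench, does not rise or fall. Below it 6 mm of thin neck, then the 28 mm thimble: grip the knob alone, fingertips at most 14 mm below this point.
- thimble (a joint): turn of the steel thimble (graduations, red index line), rad, growing clockwise from above; 0 to 0.63 at the start. It feeds the spindle down 1.59 mm per rad (10 mm a turn), drags with about 0.055 N m and stays where it is left. Turned directly it would crush the part: drive it by the ratchet knob.
- ratchet (a joint): slip of the ratchet knob against the thimble, rad, growing clockwise; 0 at the start. The knob carries the thimble along until the torque reaches about 0.085 N m, then slips and this value grows while the thimble stands still; the spindle then bears on the pad with about 19 N, and still does when the knob is let go. Its red line starts in line with the thimble's.
- spanner_17: combination spanner, 236 mm long, lying on the bench to the right; leave alone
- spanner_13: combination spanner, 192 mm long, beside the other; leave alone
- pliers: red-handled pliers, 177 mm long, lying on the bench; leave alone
- feeler_box: flat red box 52 x 87 x 21 mm; leave alone
- piston: engine piston 66 mm across, 58 mm tall, standing on its crown; leave alone
- bearing: ball bearing 52 mm across, 15 mm thick, lying flat; leave alone
Mind the look-alikes: they are no part of the job. Of the things like the pad, leave any that is pink or turquoise; of the rest the larger one is meant.

How it is judged:
By the outcome, as a careful person would: the job done as asked, in the order asked, and still so for the second after the job is handed in, with the robot touching nothing.
It also fails if it takes over 72 s, if anything falls off the work surface, if the arm or the gripper's body presses on something with over 40 N, if the wrist force passes 120 N, or if a joint passes its speed limit or range.

ROBOT

A 6-joint arm with a two-finger parallel gripper is mounted at the origin on a cart in front of the work surface, level with it; the furniture and walls round the work are solid. World frame = base frame: x ahead of the robot, y to its left, z up, the work surface at z = 0. Lengths are in m, angles in rad, forces in N, time in s.
With the tool pointing down it reaches from about 0.275 to 1 m from the base axis. Payload 8.4 kg.
Tool frame: the origin (TCP) lies midway between the tips of the shut fingers; the grasp point (between the pads) lies 19 mm behind it (bot.grasp_offset is the distance from the TCP to the grasp point, in m); z points along the fingers, y is the line along which they close (so a half turn about z gives the same grasp; the last joint's range is limited). The gripper opens to 85 mm and grips with 20 to 120 N. Pads are 22 mm wide; open, the fingers measure 114 mm over their backs; the gripper's body (76 mm by 85 mm) begins 54 mm behind the grasp point. The pads swing forward as they close: fully open they stand 13 mm farther back than shut.
Start: joints at [-1.107, 0.353, 1.633, -0, 1.155, -0.002], TCP at [0.281, -0.558, 0.231] pointing down, gripper open.
Joint ranges: [-2.63, 2.63], [-0.92, 2.1], [0.06, 2.66], [-1.3, 4.44], [0, 2.69], [-3.02, 3.02]. Speed limits (rad/s): [2.22, 2.22, 2.79, 3.14, 3.14, 3.14].

INTERFACE

Orientations are given as a 3x3 rotation matrix whose columns are the frame's x, y, z axes.
In Python, from bench import readout, cams, bot gives the robot as it stands.
- The arm moves only by the tool step_arm, never from a script. Its argument "motion" is a list of rows, each an object of numbers: "dx", "dy", "dz": the shift along the tool's x, y, z in m; "wx", "wy", "wz": the turn, a rotation vector about the tool's x, y, z in degrees. In form: [{"dx": .., "dy": .., "dz": .., "wx": .., "wy": .., "wz": ..}, ...]. A call has exactly 10 rows; each row shifts and turns the commanded pose from where the row before left it, along the tool's axes as they then stand; what a row does not reach is not made up. A row lasts 1/10 s, in which the tool goes at most 50 mm and 8.59 degrees, less where a joint would pass 70% of its speed; a pose out of reach is approached as far as the arm can. A call is refused whole if a number of a shift passes 0.05 or a number of a turn 8.59, either way. A call with a gripper value outside its range is refused whole. "claw" is the opening, from -1 (shut) to 1 (fully open), so that 0 is half open, set as the call begins (left out, the last holds). The fingers move at their own pace and stop on an object; "squeeze" is the grip in N (left out, the last holds). Time passes only in rows, so rows that do not move let the fingers close, or fill a call up. It gives the time, the measured TCP pose, the force, the opening and the grip force at its end, in the units of the state.
- readout.get_state(): the state, without advancing time (a new reading comes with each control period).
- cams.grab_frame(name): name is "side" or "top"; returns a dict with "frame" (420x560x3 uint8, red, green, blue), "mtx" (3x3 intrinsics, pixels), "position" and "rotation" of the camera in the world. Camera axes: x right, y down, z forward; pixel columns grow to the right and rows downward; lengths in m; the calibration is good to about 2 mm. A picture is of the moment at which its call begins. There is no depth.
- bot.close_job(): hands the job in; it is judged then, once.
The state is a dict: "time_s": time; "q": joint angles; "joint_vel": joint speeds; "tau": joint torques, N m; "eef_pos": TCP position; "orientation": TCP orientation; "force": force on the tool from outside, world axes, zero at the start; "moment": the same for the moment, N m; "opening": finger opening in m; "gripper_force": force on a finger pad.
Only numpy, scipy, OpenCV 4.12 (cv2) and the standard library are available. Lean on these libraries where they do the work, as an engineer would, in place of code of your own. Each camera call takes 0.05 s, during which the arm holds its last target. There are 200 camera calls.

## Working session

There is one attempt and no reset: what is moved stays moved. The work goes in short steps, Python scripts to look and compute and a tool call to move; the robot and the scene stay as the last step left them, time stands still between calls to the robot, and variables do not carry over. Pictures are saved under pics/ and viewed, at most 10 in all, crops included, and the job is handed in when it is done.

Besides the shell and the picture viewer there is one more tool, called after "Emit:" as a command line: name --argument value ..., lists and objects as JSON in quotes. step_arm: Moves the arm, as the interface text tells. Its arguments: {"type":"object","properties":{"motion":{"type":"array","items":{"type":"object","properties":{"dx":{"type":"number"},"dy":{"type":"number"},"dz":{"type":"number"},"wx":{"type":"number"},"wy":{"type":"number"},"wz":{"type":"number"}}}},"claw":{"type":"number"},"squeeze":{"type":"number"}},"required":["motion"]}

```bash
mkdir -p pics; ls; python3 - <<'E'
from bench import readout,cams,bot
import cv2
for n in("side","top"):
    f=cams.grab_frame(n); cv2.imwrite(f"pics/{n}0.png",f["frame"][:,:,::-1]); print(n,f["mtx"].tolist(),f["position"],f["rotation"])
s=readout.get_state();print(s["time_s"],s["eef_pos"],s["orientation"],s["opening"])
E
```

```text
pics
side [[413.01953288912364, 0.0, 277.88869746323525], [0.0, 413.01953288912364, 203.3260367391428], [0.0, 0.0, 1.0]] [0.06701125 0.7885075  0.96120915] [[-0.89426614 -0.2715826   0.35571192]
 [-0.44718515  0.57369842 -0.68621831]
 [-0.01770642 -0.77273088 -0.63448677]]
top [[547.0376943123423, 0.0, 275.6377212107435], [0.0, 547.0376943123423, 217.85707516814605], [0.0, 0.0, 1.0]] [ 0.40918005 -0.06934729  1.48799808] [[ 0.01694156 -0.9953573   0.09474615]
 [-0.99972285 -0.0184123  -0.01467021]
 [ 0.0163466  -0.09447135 -0.99539337]]
0.1 [ 0.2805026  -0.55801123  0.23063113] [[ 8.93484269e-01  4.49094158e-01 -5.45735320e-04]
 [ 4.49094488e-01 -8.93483497e-01  1.17499708e-03]
 [ 4.00788232e-05 -1.29492813e-03 -9.99999161e-01]] 0.0853280806031584
```

View pics/side0.png

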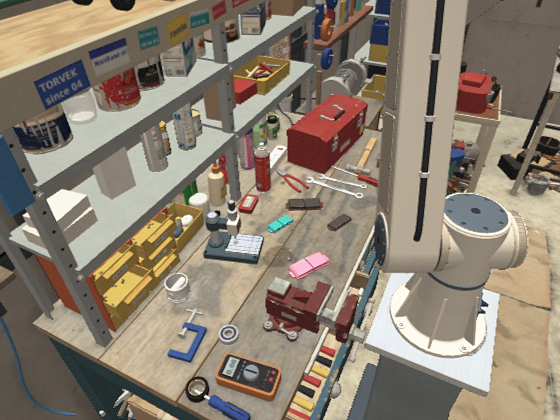

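View pics/top0.png

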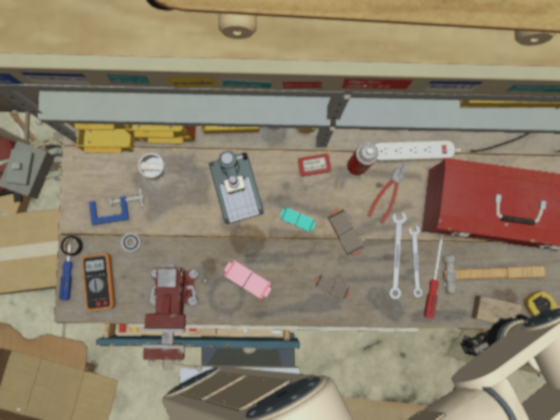

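```bash
python3 - <<'E'
import cv2,numpy as np
t=cv2.imread("pics/top0.png");s=cv2.imread("pics/side0.png")
a=cv2.resize(t[140:310,195:375],(400,378),interpolation=2)
b=cv2.resize(s[185:275,195:365],(400,212),interpolation=2)
c=np.zeros((600,800,3),np.uint8)
c[:378,:400]=a; c[378:590,:400]=b
c[:380,400:]=cv2.resize(t[200:305,310:420],(400,380),interpolation=2)
c[380:600,400:]=cv2.resize(s[190:234,280:360],(400,220),interpolation=2)
cv2.imwrite("pics/c0.png",c)
E
```

```text
(no output)
```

View pics/c0.png

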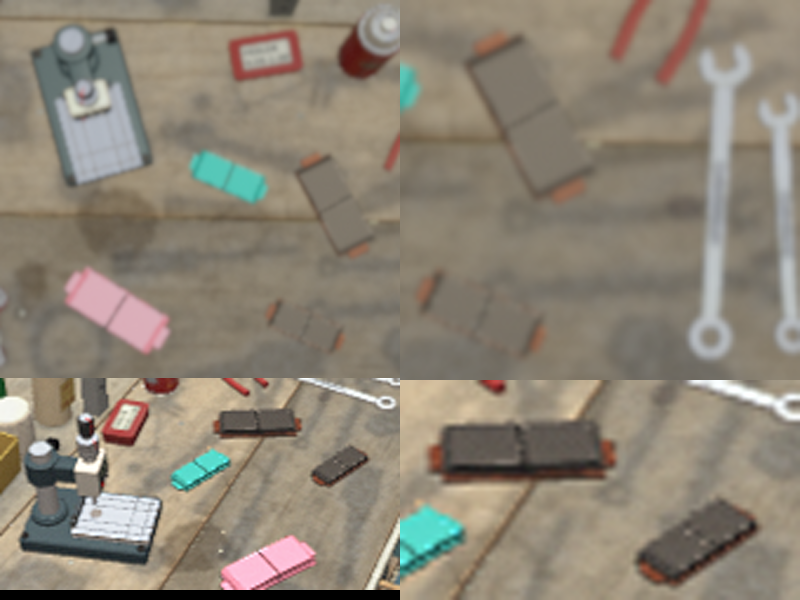

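```bash
python3 - <<'E'
import cv2,numpy as np
t=cv2.imread("pics/top0.png");s=cv2.imread("pics/side0.png")
c=np.zeros((600,800,3),np.uint8)
c[:,:400]=cv2.resize(t[148:223,206:266-10],(400,600),interpolation=2)   # x8
c[:,400:]=cv2.resize(s[193:268,200:250],(400,600),interpolation=2)
cv2.imwrite("pics/c1.png",c)
E
cat > h.py <<'E'
from bench import readout,cams,bot
import cv2,numpy as np
def cam(n): return cams.grab_frame(n)
def ray(f,u,v):
    d=np.linalg.inv(f["mtx"])@[u,v,1.]; return np.array(f["position"]),np.array(f["rotation"])@d
def onz(f,u,v,z):
    p,d=ray(f,u,v); return p+d*(z-p[2])/d[2]
def tri(f,a,g,b):
    p,d=ray(f,*a);q,e=ray(g,*b);d/=np.linalg.norm(d);e/=np.linalg.norm(e)
    st=np.linalg.lstsq(np.c_[d,-e],q-p,rcond=None)[0]
    A,B=p+d*st[0],q+e*st[1]; return (A+B)/2,np.linalg.norm(A-B)
def proj(f,P):
    c=np.array(f["rotation"]).T@(np.array(P)-f["position"]); x=np.array(f["mtx"])@c; return x[:2]/x[2]
E
```

```text
(no output)
```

View pics/c1.png

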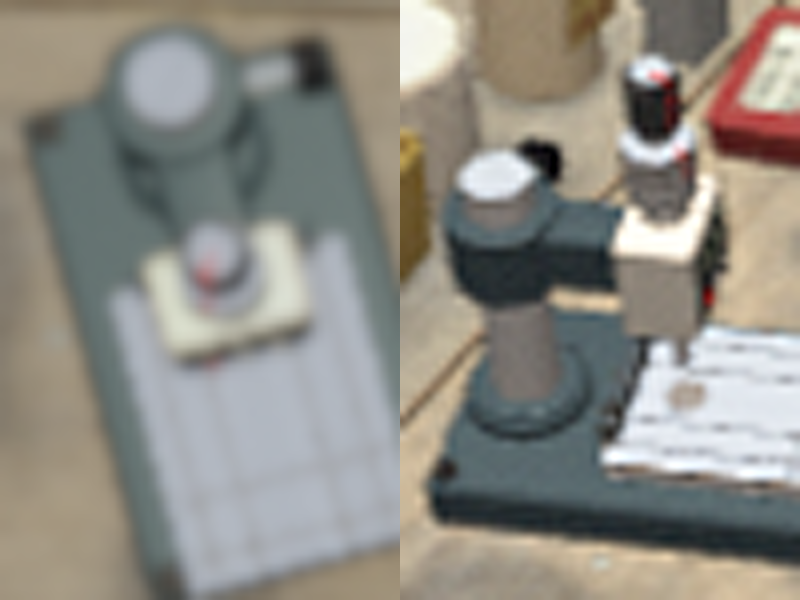

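```bash
python3 - <<'E'
from h import *
f=cam("top");g=cam("side")
print("knobtop",tri(f,(232.4,178.2),g,(231.4,201.6)),onz(f,232.4,178.2,.2),onz(g,231.4,201.6,.2))
hsv=cv2.cvtColor(f["frame"],cv2.COLOR_RGB2HSV)
# table mask bluish bright
m=((hsv[...,2]>150)&(hsv[...,1]<45)&(hsv[...,0]>95)).astype(np.uint8); m[:, :212]=0;m[:,266:]=0;m[:180]=0;m[226:]=0
m=cv2.morphologyEx(m,cv2.MORPH_CLOSE,np.ones((3,3)))
cs=max(cv2.findContours(m,0,2)[0],key=cv2.contourArea)
P=np.array([onz(f,*p[0],.034)[:2] for p in cs]).astype(np.float32)
r=cv2.minAreaRect(P*1000);print("table",r,cv2.boxPoints(r).round())
for c in [(229.3,221.3),(258,214.3),(219.9,183.8),(247.4,176.9)]: print(onz(f,*c,.034).round(4))
# pad
for nm,F,box in(("top",f,(320,200,372,262)),("side",g,(280,190,330,215))):
    x0,y0,x1,y1=box;h=cv2.cvtColor(F["frame"],cv2.COLOR_RGB2HSV)[y0:y1,x0:x1].astype(int)
    im=F["frame"][y0:y1,x0:x1].astype(int)
    o=((h[...,1]>110)&((h[...,0]<12))).astype(np.uint8)
    n,l,st,ce=cv2.connectedComponentsWithStats(o)
    for i in range(1,n):
        if st[i,4]>4:
            q=ce[i]+[x0,y0];print(nm,st[i,4],q,onz(F,*q,.006).round(4))
a=[(468,68),(520,38),(592,168),(538,196)]
Q=[onz(f,310+(x-400)/3.636,200+y/3.62,.015)[:2] for x,y in a];print(np.round(Q,4),np.mean(Q,0))
E
```

```text
knobtop (array([0.6232679 , 0.01539831, 0.19854579]), np.float64(0.00352396347109022)) [0.62461666 0.01612015 0.2       ] [0.6204448  0.01639061 0.2       ]
table ((595.755126953125, 8.02294921875), (104.61127471923828, 82.2151107788086), 15.984968185424805) [[534.  33.]
 [557. -46.]
 [657. -17.]
 [635.  62.]]
[0.5361 0.0326 0.034 ]
[ 0.5562 -0.0435  0.034 ]
[0.6365 0.0602 0.034 ]
[ 0.6567 -0.013   0.034 ]
top 17 [370.17647059 211.35294118] [ 0.5729 -0.3492  0.006 ]
top 16 [334.625 211.75 ] [ 0.57   -0.2519  0.006 ]
top 5 [355.4 252.4] [ 0.4602 -0.3091  0.006 ]
side 9 [298.44444444 190.55555556] [ 0.5663 -0.3459  0.006 ]
side 11 [286.63636364 205.09090909] [ 0.5694 -0.2491  0.006 ]
side 12 [321.08333333 203.91666667] [ 0.4593 -0.3086  0.006 ]
side 19 [298. 209.] [ 0.5231 -0.2468  0.006 ]
side 12 [314.5 208. ] [ 0.472  -0.2772  0.006 ]
[[ 0.5495 -0.2348]
 [ 0.5728 -0.2735]
 [ 0.4763 -0.3276]
 [ 0.4548 -0.2875]] [ 0.5133771  -0.28088452]
```

Emit:
step_arm --claw 1 --squeeze 80 --motion '[{"dx": 0.015, "dy": -0.007, "dz": 0.0}, {"dx": 0.033, "dy": -0.0158, "dz": 0.016}, {"dx": 0.033, "dy": -0.0158, "dz": 0.016}, {"dx": 0.033, "dy": -0.0158, "dz": 0.016}, {"dx": 0.033, "dy": -0.0158, "dz": 0.016}, {"dx": 0.033, "dy": -0.0158, "dz": 0.016}, {"dx": 0.033, "dy": -0.0158, "dz": 0.016}, {"dx": 0.033, "dy": -0.0158, "dz": 0.016}, {"dx": 0.033, "dy": -0.0158, "dz": 0.016}, {"dx": 0.02, "dy": -0.009, "dz": 0.01, "wz": -1.7}]'

```text
schema error: expected keys dx, dy, dz, wx, wy, wz
```

```bash
cat >> h.py <<'E'
def go(p,yaw):
    "tool-axes shift (mm) at present yaw, and wz (deg), to reach p,yaw(deg)"
    s=readout.get_state();R=np.array(s["orientation"]);y=np.degrees(np.arctan2(R[1,0],R[0,0]))
    print("t",round(s["time_s"],2),"pos",np.round(s["eef_pos"],4),"yaw",y.round(2),"d",(R.T@(np.array(p)-s["eef_pos"])*1000).round(1),"wz",round(y-yaw,2),"q",np.round(s["q"],2),"F",np.round(s["force"],1),"op",round(s["opening"],4),"gf",np.round(s["gripper_force"],1),"zax",R[:,2].round(4))
E
python3 - <<'E'
from h import *
go([.4837,-.2967,-.001],28.4)
f=cam("top");g=cam("side")
c=np.zeros((600,800,3),np.uint8)
c[:,:400]=cv2.resize(f["frame"][185:275,315:375],(400,600),interpolation=2)
c[:,400:]=cv2.resize(g["frame"][165:240,280:330],(400,600),interpolation=2)
cv2.imwrite("pics/d0.png",c[:,:,::-1])
E
```

```text
t 0.2 pos [ 0.2806 -0.5582  0.2308] yaw 26.69 d [ 298.9 -142.2  232. ] wz -1.71 q [-1.11  0.35  1.63  0.    1.16 -0.  ] F [-0.6  1.2  0.7] op 0.0858 gf 0.0 zax [-4.e-04  8.e-04 -1.e+00]
```

View pics/d0.png

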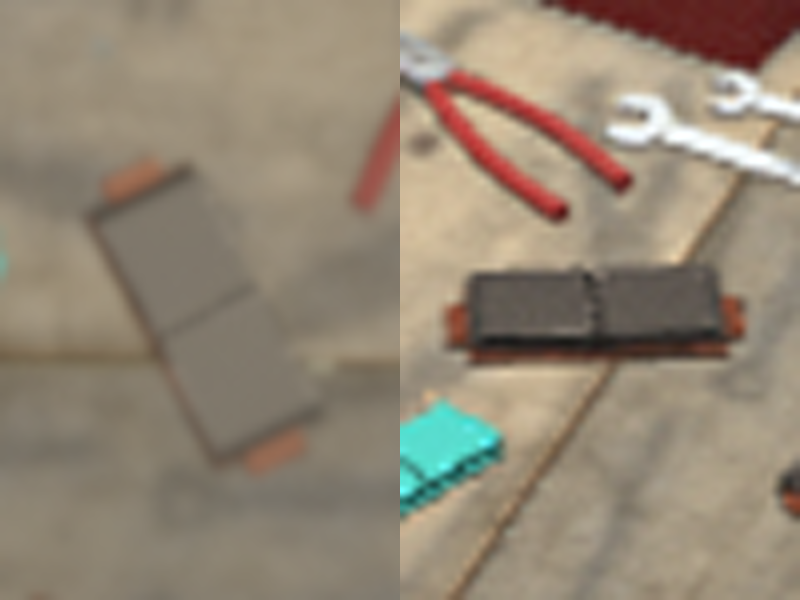

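Emit:
step_arm --claw 1 --squeeze 80 --motion '[{"dx": 0.015, "dy": -0.007, "dz": 0, "wx": 0, "wy": 0, "wz": 0}, {"dx": 0.033, "dy": -0.016, "dz": 0.016, "wx": 0, "wy": 0, "wz": 0}, {"dx": 0.033, "dy": -0.016, "dz": 0.016, "wx": 0, "wy": 0, "wz": 0}, {"dx": 0.033, "dy": -0.016, "dz": 0.016, "wx": 0, "wy": 0, "wz": 0}, {"dx": 0.033, "dy": -0.016, "dz": 0.016, "wx": 0, "wy": 0, "wz": 0}, {"dx": 0.033, "dy": -0.016, "dz": 0.016, "wx": 0, "wy": 0, "wz": 0}, {"dx": 0.033, "dy": -0.016, "dz": 0.016, "wx": 0, "wy": 0, "wz": 0}, {"dx": 0.033, "dy": -0.016, "dz": 0.016, "wx": 0, "wy": 0, "wz": 0}, {"dx": 0.033, "dy": -0.016, "dz": 0.016, "wx": 0, "wy": 0, "wz": 0}, {"dx": 0.02, "dy": -0.007, "dz": 0.01, "wx": 0, "wy": 0, "wz": -1.7}]'

```text
time_s: 1.3
eef_pos: [0.4848, -0.2939, 0.0922]
orientation: [[0.879, 0.477, -0.001], [0.477, -0.879, 0.001], [-0.0, -0.002, -1.0]]
force: [-0.2, -1.0, 0.6]
opening: 0.0856
gripper_force: 0.0
```

```bash
python3 - <<'E'
from h import *
go([.4837,-.2967,-.001],28.4)
E
```

```text
t 1.3 pos [ 0.4848 -0.2939  0.0922] yaw 28.48 d [-2.3  2.  93.2] wz 0.08 q [-0.55  0.43  1.87  0.    0.84  0.53] F [-0.2 -1.   0.6] op 0.0856 gf 0.0 zax [-0.001   0.0013 -1.    ]
```

Emit:
step_arm --motion '[{"dx": -0.001, "dy": 0.001, "dz": 0.012, "wx": 0, "wy": 0, "wz": 0}, {"dx": 0, "dy": 0, "dz": 0.012, "wx": 0, "wy": 0, "wz": 0}, {"dx": 0, "dy": 0, "dz": 0.012, "wx": 0, "wy": 0, "wz": 0}, {"dx": 0, "dy": 0, "dz": 0.012, "wx": 0, "wy": 0, "wz": 0}, {"dx": 0, "dy": 0, "dz": 0.012, "wx": 0, "wy": 0, "wz": 0}, {"dx": 0, "dy": 0, "dz": 0.01, "wx": 0, "wy": 0, "wz": 0}, {"dx": 0, "dy": 0, "dz": 0.008, "wx": 0, "wy": 0, "wz": 0}, {"dx": 0, "dy": 0, "dz": 0.006, "wx": 0, "wy": 0, "wz": 0}, {"dx": 0, "dy": 0, "dz": 0, "wx": 0, "wy": 0, "wz": 0}, {"dx": 0, "dy": 0, "dz": 0, "wx": 0, "wy": 0, "wz": 0}]'

```text
time_s: 2.3
eef_pos: [0.4838, -0.2987, 0.0093]
orientation: [[0.88, 0.475, 0.0], [0.475, -0.88, -0.0], [0.0, 0.0, -1.0]]
force: [0.7, 0.0, -0.4]
opening: 0.0853
gripper_force: 0.0
```

```bash
python3 - <<'E'
from h import *
go([.4837,-.2967,-.001],28.4)
E
```

```text
t 2.3 pos [ 0.4838 -0.2987  0.0093] yaw 28.39 d [ 0.9 -1.8 10.3] wz -0.01 q [-0.56  0.57  1.9   0.    0.68  0.52] F [ 0.7  0.  -0.4] op 0.0853 gf 0.0 zax [ 1.e-04 -1.e-04 -1.e+00]
```

Emit:
step_arm --motion '[{"dx": 0.001, "dy": -0.002, "dz": 0.003, "wx": 0, "wy": 0, "wz": 0}, {"dx": 0, "dy": 0, "dz": 0.003, "wx": 0, "wy": 0, "wz": 0}, {"dx": 0, "dy": 0, "dz": 0.002, "wx": 0, "wy": 0, "wz": 0}, {"dx": 0, "dy": 0, "dz": 0.0023, "wx": 0, "wy": 0, "wz": 0}, {"dx": 0, "dy": 0, "dz": 0, "wx": 0, "wy": 0, "wz": 0}, {"dx": 0, "dy": 0, "dz": 0, "wx": 0, "wy": 0, "wz": 0}, {"dx": 0, "dy": 0, "dz": 0, "wx": 0, "wy": 0, "wz": 0}, {"dx": 0, "dy": 0, "dz": 0, "wx": 0, "wy": 0, "wz": 0}, {"dx": 0, "dy": 0, "dz": 0, "wx": 0, "wy": 0, "wz": 0}, {"dx": 0, "dy": 0, "dz": 0, "wx": 0, "wy": 0, "wz": 0}]'

```text
time_s: 3.3
eef_pos: [0.4836, -0.2964, -0.001]
orientation: [[0.88, 0.475, 0.0], [0.475, -0.88, -0.0], [0.0, 0.0, -1.0]]
force: [0.4, -0.5, 0.4]
opening: 0.0856
gripper_force: 0.0
```

Emit:
step_arm --claw -1 --squeeze 70 --motion '[{"dx": 0, "dy": 0, "dz": 0, "wx": 0, "wy": 0, "wz": 0}, {"dx": 0, "dy": 0, "dz": 0, "wx": 0, "wy": 0, "wz": 0}, {"dx": 0, "dy": 0, "dz": 0, "wx": 0, "wy": 0, "wz": 0}, {"dx": 0, "dy": 0, "dz": 0, "wx": 0, "wy": 0, "wz": 0}, {"dx": 0, "dy": 0, "dz": 0, "wx": 0, "wy": 0, "wz": 0}, {"dx": 0, "dy": 0, "dz": 0, "wx": 0, "wy": 0, "wz": 0}, {"dx": 0, "dy": 0, "dz": 0, "wx": 0, "wy": 0, "wz": 0}, {"dx": 0, "dy": 0, "dz": 0, "wx": 0, "wy": 0, "wz": 0}, {"dx": 0, "dy": 0, "dz": 0, "wx": 0, "wy": 0, "wz": 0}, {"dx": 0, "dy": 0, "dz": 0, "wx": 0, "wy": 0, "wz": 0}]'

```text
time_s: 4.3
eef_pos: [0.4836, -0.2964, -0.0004]
orientation: [[0.88, 0.475, -0.0], [0.475, -0.88, 0.0], [0.0, -0.0, -1.0]]
force: [-2.2, 0.4, 9.0]
opening: 0.0468
gripper_force: 70.3
```

```bash
python3 - <<'E'
from h import *
go([.4837,-.2967,-.001],28.4)
E
```

```text
t 4.3 pos [ 4.836e-01 -2.964e-01 -4.000e-04] yaw 28.39 d [-0.1  0.3  0.6] wz -0.01 q [-0.55  0.58  1.9   0.    0.66  0.52] F [-2.2  0.4  9. ] op 0.0468 gf 70.3 zax [-0.  0. -1.]
```

Emit:
step_arm --claw 0.6 --motion '[{"dx": 0, "dy": 0, "dz": 0, "wx": 0, "wy": 0, "wz": 0}, {"dx": 0, "dy": 0, "dz": 0, "wx": 0, "wy": 0, "wz": 0}, {"dx": 0, "dy": 0, "dz": 0, "wx": 0, "wy": 0, "wz": 0}, {"dx": 0, "dy": 0, "dz": 0, "wx": 0, "wy": 0, "wz": 0}, {"dx": 0, "dy": 0, "dz": 0, "wx": 0, "wy": 0, "wz": 0}, {"dx": 0, "dy": 0, "dz": 0.001, "wx": 0, "wy": 0, "wz": 0}, {"dx": 0, "dy": 0, "dz": 0.001, "wx": 0, "wy": 0, "wz": 0}, {"dx": 0, "dy": 0, "dz": 0.001, "wx": 0, "wy": 0, "wz": 0}, {"dx": 0, "dy": 0, "dz": 0.0005, "wx": 0, "wy": 0, "wz": 0}, {"dx": 0, "dy": 0, "dz": 0, "wx": 0, "wy": 0, "wz": 0}]'

```text
time_s: 5.3
eef_pos: [0.4835, -0.2964, -0.0047]
orientation: [[0.88, 0.475, -0.0], [0.475, -0.88, 0.0], [-0.0, -0.0, -1.0]]
force: [0.1, -0.7, 0.0]
opening: 0.0681
gripper_force: 0.0
```

Emit:
step_arm --claw -1 --squeeze 70 --motion '[{"dx": 0, "dy": 0, "dz": 0, "wx": 0, "wy": 0, "wz": 0}, {"dx": 0, "dy": 0, "dz": 0, "wx": 0, "wy": 0, "wz": 0}, {"dx": 0, "dy": 0, "dz": 0, "wx": 0, "wy": 0, "wz": 0}, {"dx": 0, "dy": 0, "dz": 0, "wx": 0, "wy": 0, "wz": 0}, {"dx": 0, "dy": 0, "dz": 0, "wx": 0, "wy": 0, "wz": 0}, {"dx": 0, "dy": 0, "dz": 0, "wx": 0, "wy": 0, "wz": 0}, {"dx": 0, "dy": 0, "dz": 0, "wx": 0, "wy": 0, "wz": 0}, {"dx": 0, "dy": 0, "dz": 0, "wx": 0, "wy": 0, "wz": 0}, {"dx": 0, "dy": 0, "dz": 0, "wx": 0, "wy": 0, "wz": 0}, {"dx": 0, "dy": 0, "dz": 0, "wx": 0, "wy": 0, "wz": 0}]'

```text
time_s: 6.3
eef_pos: [0.4849, -0.2972, -0.0025]
orientation: [[0.88, 0.475, 0.002], [0.475, -0.88, -0.001], [0.002, 0.002, -1.0]]
force: [-2.4, 1.4, 21.5]
opening: 0.0479
gripper_force: 78.3
```

```bash
python3 - <<'E'
from h import *
go([.4837,-.2967,-.0045],28.4)
E
```

```text
t 6.3 pos [ 0.4849 -0.2972 -0.0025] yaw 28.38 d [-0.9 -1.   2. ] wz -0.02 q [-0.55  0.58  1.9   0.    0.65  0.52] F [-2.4  1.4 21.5] op 0.0479 gf 78.3 zax [ 0.0025 -0.0014 -1.    ]
```

```bash
python3 - <<'E'
from h import *
f=cam("top");g=cam("side")
c=np.zeros((600,800,3),np.uint8)
c[:,:400]=cv2.resize(f["frame"][185:275,315:375],(400,600),interpolation=2)
c[:,400:]=cv2.resize(g["frame"][165:240,285:335],(400,600),interpolation=2)
cv2.imwrite("pics/d1.png",c[:,:,::-1])
E
```

```text
(no output)
```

View pics/d1.png

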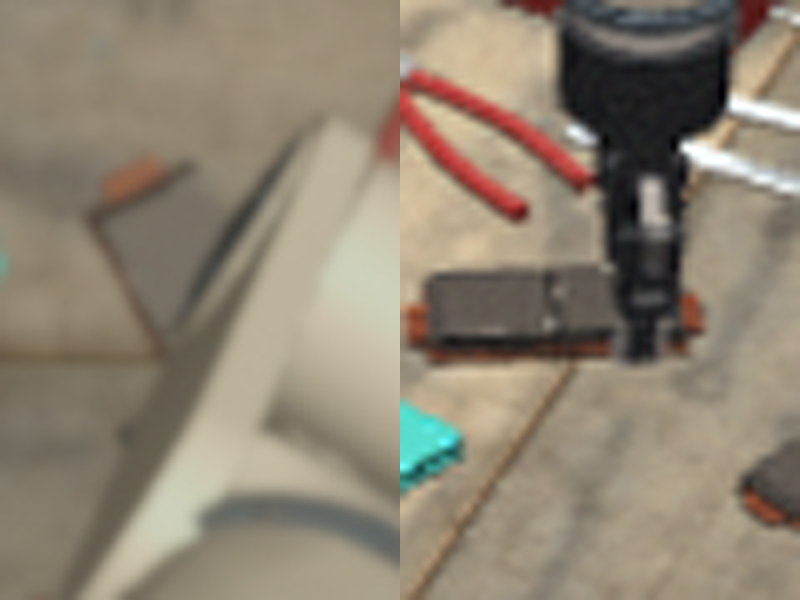

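Emit:
step_arm --claw 0.6 --motion '[{"dx": 0, "dy": 0, "dz": 0, "wx": 0, "wy": 0, "wz": 0}, {"dx": 0, "dy": 0, "dz": 0, "wx": 0, "wy": 0, "wz": 0}, {"dx": 0, "dy": 0, "dz": 0, "wx": 0, "wy": 0, "wz": 0}, {"dx": 0, "dy": 0, "dz": 0, "wx": 0, "wy": 0, "wz": 0}, {"dx": 0, "dy": 0, "dz": -0.002, "wx": 0, "wy": 0, "wz": 0}, {"dx": 0, "dy": 0, "dz": -0.0025, "wx": 0, "wy": 0, "wz": 0}, {"dx": 0, "dy": 0, "dz": 0, "wx": 0, "wy": 0, "wz": 0}, {"dx": 0, "dy": 0, "dz": 0, "wx": 0, "wy": 0, "wz": 0}, {"dx": 0, "dy": 0, "dz": 0, "wx": 0, "wy": 0, "wz": 0}, {"dx": 0, "dy": 0, "dz": 0, "wx": 0, "wy": 0, "wz": 0}]'

```text
time_s: 7.4
eef_pos: [0.4836, -0.2963, -0.0001]
orientation: [[0.88, 0.475, -0.0], [0.475, -0.88, 0.0], [-0.0, -0.0, -1.0]]
force: [-0.3, -0.0, -0.7]
opening: 0.0682
gripper_force: 0.0
```

Emit:
step_arm --claw -1 --squeeze 60 --motion '[{"dx": 0, "dy": 0, "dz": 0, "wx": 0, "wy": 0, "wz": 0}, {"dx": 0, "dy": 0, "dz": 0, "wx": 0, "wy": 0, "wz": 0}, {"dx": 0, "dy": 0, "dz": 0, "wx": 0, "wy": 0, "wz": 0}, {"dx": 0, "dy": 0, "dz": 0, "wx": 0, "wy": 0, "wz": 0}, {"dx": 0, "dy": 0, "dz": 0, "wx": 0, "wy": 0, "wz": 0}, {"dx": 0, "dy": 0, "dz": 0, "wx": 0, "wy": 0, "wz": 0}, {"dx": 0, "dy": 0, "dz": 0, "wx": 0, "wy": 0, "wz": 0}, {"dx": 0, "dy": 0, "dz": 0, "wx": 0, "wy": 0, "wz": 0}, {"dx": 0, "dy": 0, "dz": 0, "wx": 0, "wy": 0, "wz": 0}, {"dx": 0, "dy": 0, "dz": 0, "wx": 0, "wy": 0, "wz": 0}]'

```text
time_s: 8.4
eef_pos: [0.4837, -0.2965, 0.0006]
orientation: [[0.88, 0.475, 0.0], [0.475, -0.88, -0.0], [0.0, 0.0, -1.0]]
force: [-1.6, 1.5, 8.9]
opening: 0.0471
gripper_force: 60.2
```

```bash
python3 - <<'E'
from h import *
go([.4837,-.2967,0],28.4)
E
```

```text
t 8.4 pos [ 0.4837 -0.2965  0.0006] yaw 28.38 d [-0.1  0.2  0.6] wz -0.02 q [-0.55  0.58  1.9   0.    0.66  0.52] F [-1.6  1.5  8.9] op 0.0471 gf 60.2 zax [ 2.e-04 -1.e-04 -1.e+00]
```

Emit:
step_arm --motion '[{"dx": 0, "dy": 0, "dz": -0.005, "wx": 0, "wy": 0, "wz": 0}, {"dx": 0, "dy": 0, "dz": -0.01, "wx": 0, "wy": 0, "wz": 0}, {"dx": 0, "dy": 0, "dz": -0.01, "wx": 0, "wy": 0, "wz": 0}, {"dx": 0, "dy": 0, "dz": -0.01, "wx": 0, "wy": 0, "wz": 1}, {"dx": 0, "dy": 0, "dz": -0.01, "wx": 0, "wy": 0, "wz": 2}, {"dx": 0, "dy": 0, "dz": -0.01, "wx": 0, "wy": 0, "wz": 2.3}, {"dx": 0, "dy": 0, "dz": -0.005, "wx": 0, "wy": 0, "wz": 2.5}, {"dx": 0, "dy": 0, "dz": 0, "wx": 0, "wy": 0, "wz": 2.5}, {"dx": 0, "dy": 0, "dz": 0, "wx": 0, "wy": 0, "wz": 2}, {"dx": 0, "dy": 0, "dz": 0, "wx": 0, "wy": 0, "wz": 0}]'

```text
time_s: 9.4
eef_pos: [0.4836, -0.2964, 0.0607]
orientation: [[0.961, 0.276, 0.0], [0.276, -0.961, -0.0], [0.0, 0.0, -1.0]]
force: [-0.3, -0.7, -3.3]
opening: 0.0468
gripper_force: 62.2
```

Emit:
step_arm --motion '[{"dx": 0.005, "dy": -0.013, "dz": 0, "wx": 0, "wy": 0, "wz": 0}, {"dx": 0.012, "dy": -0.032, "dz": 0, "wx": 0, "wy": 0, "wz": 0}, {"dx": 0.013, "dy": -0.034, "dz": 0, "wx": 0, "wy": 0, "wz": 0}, {"dx": 0.013, "dy": -0.034, "dz": 0, "wx": 0, "wy": 0, "wz": 0}, {"dx": 0.013, "dy": -0.034, "dz": 0, "wx": 0, "wy": 0, "wz": 0}, {"dx": 0.013, "dy": -0.034, "dz": 0, "wx": 0, "wy": 0, "wz": 0}, {"dx": 0.013, "dy": -0.034, "dz": 0, "wx": 0, "wy": 0, "wz": 0}, {"dx": 0.01, "dy": -0.028, "dz": 0, "wx": 0, "wy": 0, "wz": 0}, {"dx": 0.006, "dy": -0.015, "dz": 0, "wx": 0, "wy": 0, "wz": 0}, {"dx": 0.002, "dy": -0.0034, "dz": 0, "wx": 0, "wy": 0, "wz": 0}]'

```text
time_s: 10.4
eef_pos: [0.5069, -0.0152, 0.0602]
orientation: [[0.96, 0.28, -0.0], [0.28, -0.96, 0.0], [-0.0, -0.0, -1.0]]
force: [0.2, -0.7, -3.5]
opening: 0.0467
gripper_force: 62.6
```

```bash
python3 - <<'E'
from h import *
go([.5074,-.0176,.034],16.1)
f=cam("top");g=cam("side")
c=np.zeros((600,800,3),np.uint8)
c[:,:400]=cv2.resize(f["frame"][155:260,200:270],(400,600),interpolation=2)
c[:,400:]=cv2.resize(g["frame"][185:275,215:275],(400,600),interpolation=2)
cv2.imwrite("pics/d2.png",c[:,:,::-1])
E
```

```text
t 10.4 pos [ 0.5069 -0.0152  0.0602] yaw 16.25 d [-0.2  2.5 26.2] wz 0.15 q [-0.03  0.41  2.02  0.    0.71  1.25] F [ 0.2 -0.7 -3.5] op 0.0467 gf 62.6 zax [-2.e-04  4.e-04 -1.e+00]
```

View pics/d2.png

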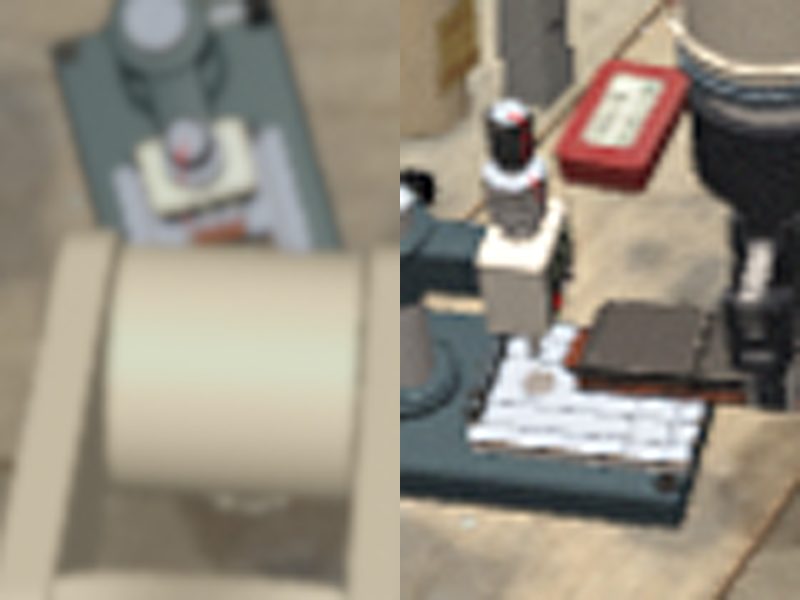

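```bash
python3 - <<'E'
from h import *
f=cam("top")
x0,y0=225,185;h=cv2.cvtColor(f["frame"],cv2.COLOR_RGB2HSV)[y0:200,x0:252].astype(int)
o=((h[...,1]>90)&(h[...,0]<15)).astype(np.uint8);ys,xs=np.nonzero(o)
print(len(xs),xs.min()+x0,xs.max()+x0,ys.min()+y0,ys.max()+y0)
P=np.array([onz(f,x+x0,y+y0,.066)[:2] for x,y in zip(xs,ys)])
a=np.radians(16.1);e=np.array([[np.cos(a),np.sin(a)],[-np.sin(a),np.cos(a)]])
S=(P-[.6227,.0157])@e.T*1000;print(S.min(0),S.max(0),S.mean(0), (np.array([.5069,-.0152])-[.6227,.0157])@e.T*1000)
E
```

```text
12 236 242 195 196
[-26.13340413 -10.76762682] [-20.87094052   5.06786005] [-23.31995958  -3.84572853] [-119.82724884    2.42496099]
```

Emit:
step_arm --motion '[{"dx": 0, "dy": 0.001, "dz": 0.002, "wx": 0, "wy": 0, "wz": 0.15}, {"dx": 0, "dy": 0, "dz": 0.004, "wx": 0, "wy": 0, "wz": 0}, {"dx": 0, "dy": 0, "dz": 0.005, "wx": 0, "wy": 0, "wz": 0}, {"dx": 0, "dy": 0, "dz": 0.005, "wx": 0, "wy": 0, "wz": 0}, {"dx": 0, "dy": 0, "dz": 0.004, "wx": 0, "wy": 0, "wz": 0}, {"dx": 0, "dy": 0, "dz": 0.003, "wx": 0, "wy": 0, "wz": 0}, {"dx": 0, "dy": 0, "dz": 0.001, "wx": 0, "wy": 0, "wz": 0}, {"dx": 0, "dy": 0, "dz": 0, "wx": 0, "wy": 0, "wz": 0}, {"dx": 0, "dy": 0, "dz": 0, "wx": 0, "wy": 0, "wz": 0}, {"dx": 0, "dy": 0, "dz": 0, "wx": 0, "wy": 0, "wz": 0}]'

```text
time_s: 11.55
eef_pos: [0.5076, -0.0184, 0.0362]
orientation: [[0.962, 0.275, 0.0], [0.275, -0.962, -0.0], [0.0, 0.0, -1.0]]
force: [-0.6, -0.8, -3.6]
opening: 0.0469
gripper_force: 63.2
```

```bash
python3 - <<'E'
from h import *
go([.5074,-.0176,.034],16.1)
f=cam("top")
a=np.radians(16.1);e=np.array([[np.cos(a),np.sin(a)],[-np.sin(a),np.cos(a)]])
im=f["frame"].astype(int)
for v in (193,194,195,196,197,198,199):
    print(v,[ (u,*im[v,u]) for u in range(228,252,2)])
for u,v in((232,197),(244,195)): print((onz(f,u,v,.042)[:2]-[.6227,.0157])@e.T*1000)
E
```

```text
t 11.55 pos [ 0.5076 -0.0184  0.0362] yaw 15.94 d [-0.  -0.9  2.2] wz -0.16 q [-0.04  0.45  2.02 -0.    0.66  1.25] F [-0.6 -0.8 -3.6] op 0.0469 gf 63.2 zax [ 3.e-04 -0.e+00 -1.e+00]
193 [(228, np.int64(130), np.int64(131), np.int64(132)), (230, np.int64(103), np.int64(103), np.int64(105)), (232, np.int64(125), np.int64(108), np.int64(109)), (234, np.int64(140), np.int64(140), np.int64(147)), (236, np.int64(155), np.int64(159), np.int64(164)), (238, np.int64(159), np.int64(162), np.int64(170)), (240, np.int64(166), np.int64(166), np.int64(173)), (242, np.int64(156), np.int64(152), np.int64(156)), (244, np.int64(159), np.int64(160), np.int64(166)), (246, np.int64(171), np.int64(177), np.int64(186)), (248, np.int64(166), np.int64(171), np.int64(179)), (250, np.int64(170), np.int64(175), np.int64(183))]
194 [(228, np.int64(149), np.int64(154), np.int64(161)), (230, np.int64(138), np.int64(142), np.int64(149)), (232, np.int64(149), np.int64(143), np.int64(148)), (234, np.int64(162), np.int64(164), np.int64(172)), (236, np.int64(164), np.int64(164), np.int64(171)), (238, np.int64(159), np
[... 2817 characters left out ...]
np.int64(142))]
199 [(228, np.int64(172), np.int64(165), np.int64(153)), (230, np.int64(170), np.int64(164), np.int64(153)), (232, np.int64(168), np.int64(163), np.int64(152)), (234, np.int64(165), np.int64(159), np.int64(149)), (236, np.int64(153), np.int64(140), np.int64(122)), (238, np.int64(148), np.int64(135), np.int64(115)), (240, np.int64(144), np.int64(135), np.int64(118)), (242, np.int64(138), np.int64(129), np.int64(111)), (244, np.int64(134), np.int64(124), np.int64(107)), (246, np.int64(133), np.int64(124), np.int64(107)), (248, np.int64(136), np.int64(126), np.int64(110)), (250, np.int64(147), np.int64(140), np.int64(134))]
[-18.4248858   16.48891707]
[-21.49512712 -15.71075633]
```

```bash
cat >> h.py <<'E'
O=np.array([.6227,.0157]);A=16.1
def S2W(x,y,z,o=O,a=A):
    a=np.radians(a);return [o[0]+x*np.cos(a)-y*np.sin(a),o[1]+x*np.sin(a)+y*np.cos(a),z]
def W2S(p):
    a=np.radians(A);d=np.array(p[:2])-O;return np.array([d[0]*np.cos(a)+d[1]*np.sin(a),-d[0]*np.sin(a)+d[1]*np.cos(a)])*1000
E
python3 - <<'E'
from h import *
s=readout.get_state();R=s["orientation"];y=np.degrees(np.arctan2(R[1][0],R[0][0]));p=np.array(s["eef_pos"][:2])
c=np.zeros((600,800,3),np.uint8)
for i,(n,x0,y0) in enumerate((("top",210,150),("side",222,203))):
    f=cam(n);k=8
    im=cv2.resize(np.ascontiguousarray(f["frame"][y0:y0+75,x0:x0+50]),(400,600),interpolation=2)
    def line(P,col): cv2.polylines(im,[np.array([((proj(f,q)-[x0,y0]+.5)*k) for q in P]).astype(int)],True,col,1)
    line([S2W(*q) for q in((-.08,-.04,.034),(-.08,.04,.034),(.024,.04,.034),(.024,-.04,.034))],(0,255,0))
    line([S2W(*q) for q in((-.016,-.024,.132),(-.016,.024,.132),(.016,.024,.132),(.016,-.024,.132))],(0,255,255))
    line([S2W(x+.035,w,.0417,p,y) for x,w in((.059,-.025),(.059,-.013),(.0675,-.013),(.0675,.013),(.059,.013),(.059,.025),(-.059,.025),(-.059,-.025))],(255,0,255))
    c[:,400*i:400*i+400]=im
cv2.imwrite("pics/d3.png",c[:,:,::-1])
E
```

```text
(no output)
```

View pics/d3.png

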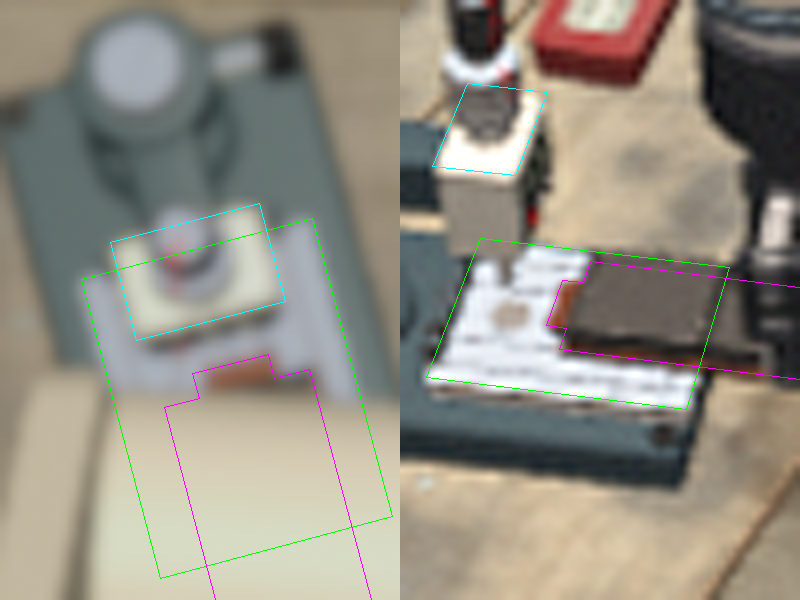

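Emit:
step_arm --motion '[{"dx": 0, "dy": -0.001, "dz": 0.0005, "wx": 0, "wy": 0, "wz": -0.1}, {"dx": 0, "dy": 0, "dz": 0.0005, "wx": 0, "wy": 0, "wz": 0}, {"dx": 0, "dy": 0, "dz": 0.0005, "wx": 0, "wy": 0, "wz": 0}, {"dx": 0, "dy": 0, "dz": 0, "wx": 0, "wy": 0, "wz": 0}, {"dx": 0, "dy": 0, "dz": 0, "wx": 0, "wy": 0, "wz": 0}, {"dx": 0, "dy": 0, "dz": 0, "wx": 0, "wy": 0, "wz": 0}, {"dx": 0, "dy": 0, "dz": 0, "wx": 0, "wy": 0, "wz": 0}, {"dx": 0, "dy": 0, "dz": 0, "wx": 0, "wy": 0, "wz": 0}, {"dx": 0, "dy": 0, "dz": 0, "wx": 0, "wy": 0, "wz": 0}, {"dx": 0, "dy": 0, "dz": 0, "wx": 0, "wy": 0, "wz": 0}]'

```text
time_s: 12.7
eef_pos: [0.5075, -0.0175, 0.0346]
orientation: [[0.961, 0.276, 0.0], [0.276, -0.961, 0.0], [0.0, 0.0, -1.0]]
force: [1.2, 1.6, -0.1]
opening: 0.0469
gripper_force: 63.7
```

Emit:
step_arm --motion '[{"dx": 0.002, "dy": 0, "dz": 0, "wx": 0, "wy": 0, "wz": 0}, {"dx": 0.003, "dy": 0, "dz": 0, "wx": 0, "wy": 0, "wz": 0}, {"dx": 0.004, "dy": 0, "dz": 0, "wx": 0, "wy": 0, "wz": 0}, {"dx": 0.004, "dy": 0, "dz": 0, "wx": 0, "wy": 0, "wz": 0}, {"dx": 0.004, "dy": 0, "dz": 0, "wx": 0, "wy": 0, "wz": 0}, {"dx": 0.004, "dy": 0, "dz": 0, "wx": 0, "wy": 0, "wz": 0}, {"dx": 0.004, "dy": 0, "dz": 0, "wx": 0, "wy": 0, "wz": 0}, {"dx": 0.002, "dy": 0, "dz": 0, "wx": 0, "wy": 0, "wz": 0}, {"dx": 0.001, "dy": 0, "dz": 0, "wx": 0, "wy": 0, "wz": 0}, {"dx": 0, "dy": 0, "dz": 0, "wx": 0, "wy": 0, "wz": 0}]'

```text
time_s: 13.7
eef_pos: [0.5342, -0.0097, 0.0347]
orientation: [[0.961, 0.276, -0.001], [0.276, -0.961, -0.0], [-0.001, -0.0, -1.0]]
force: [-5.5, -1.6, 6.6]
opening: 0.0471
gripper_force: 64.8
```

Emit:
step_arm --squeeze 20 --motion '[{"dx": 0, "dy": 0, "dz": 0, "wx": 0, "wy": 0, "wz": 0}, {"dx": 0, "dy": 0, "dz": 0, "wx": 0, "wy": 0, "wz": 0}, {"dx": 0, "dy": 0, "dz": 0, "wx": 0, "wy": 0, "wz": 0}, {"dx": 0.0005, "dy": 0, "dz": 0, "wx": 0, "wy": 0, "wz": 0}, {"dx": 0.0005, "dy": 0, "dz": 0, "wx": 0, "wy": 0, "wz": 0}, {"dx": 0.001, "dy": 0, "dz": 0, "wx": 0, "wy": 0, "wz": 0}, {"dx": 0.001, "dy": 0, "dz": 0, "wx": 0, "wy": 0, "wz": 0}, {"dx": 0.001, "dy": 0, "dz": 0, "wx": 0, "wy": 0, "wz": 0}, {"dx": 0, "dy": 0, "dz": 0, "wx": 0, "wy": 0, "wz": 0}, {"dx": 0, "dy": 0, "dz": 0, "wx": 0, "wy": 0, "wz": 0}]'

```text
time_s: 14.7
eef_pos: [0.5379, -0.0086, 0.0347]
orientation: [[0.961, 0.276, -0.001], [0.276, -0.961, -0.0], [-0.001, -0.0, -1.0]]
force: [-6.3, -1.0, 7.5]
opening: 0.0464
gripper_force: 64.9
```

```bash
python3 - <<'E'
from h import *
go(S2W(-.0825,0,.0346),16.1)
E
```

```text
t 14.7 pos [ 0.5379 -0.0086  0.0347] yaw 16.04 d [5.7 0.1 0.1] wz -0.06 q [-0.02  0.49  1.96 -0.    0.69  1.27] F [-6.3 -1.   7.5] op 0.0464 gf 64.9 zax [-7.e-04 -1.e-04 -1.e+00]
```

Emit:
step_arm --squeeze 20 --claw -1 --motion '[{"dx": 0, "dy": 0, "dz": -0.0003, "wx": 0, "wy": 0, "wz": 0}, {"dx": 0, "dy": 0, "dz": 0, "wx": 0, "wy": 0, "wz": 0}, {"dx": 0, "dy": 0, "dz": 0, "wx": 0, "wy": 0, "wz": 0}, {"dx": 0.0005, "dy": 0, "dz": 0, "wx": 0, "wy": 0, "wz": 0}, {"dx": 0.0005, "dy": 0, "dz": 0, "wx": 0, "wy": 0, "wz": 0}, {"dx": 0.0005, "dy": 0, "dz": 0, "wx": 0, "wy": 0, "wz": 0}, {"dx": 0.0005, "dy": 0, "dz": 0, "wx": 0, "wy": 0, "wz": 0}, {"dx": 0, "dy": 0, "dz": 0, "wx": 0, "wy": 0, "wz": 0}, {"dx": 0, "dy": 0, "dz": 0, "wx": 0, "wy": 0, "wz": 0}, {"dx": 0, "dy": 0, "dz": 0, "wx": 0, "wy": 0, "wz": 0}]'

```text
time_s: 15.7
eef_pos: [0.5401, -0.008, 0.0348]
orientation: [[0.961, 0.276, 0.0], [0.276, -0.961, 0.0], [0.0, 0.0, -1.0]]
force: [-1.4, -1.4, -0.8]
opening: 0.047
gripper_force: 63.6
```

Emit:
step_arm --motion '[{"dx": 0.0005, "dy": 0, "dz": 0, "wx": 0, "wy": 0, "wz": 0}, {"dx": 0.0005, "dy": 0, "dz": 0, "wx": 0, "wy": 0, "wz": 0}, {"dx": 0.0005, "dy": 0, "dz": 0, "wx": 0, "wy": 0, "wz": 0}, {"dx": 0.0003, "dy": 0, "dz": 0, "wx": 0, "wy": 0, "wz": 0}, {"dx": 0, "dy": 0, "dz": 0, "wx": 0, "wy": 0, "wz": 0}, {"dx": 0, "dy": 0, "dz": 0, "wx": 0, "wy": 0, "wz": 0}, {"dx": 0, "dy": 0, "dz": 0, "wx": 0, "wy": 0, "wz": 0}, {"dx": 0, "dy": 0, "dz": 0, "wx": 0, "wy": 0, "wz": 0}, {"dx": 0, "dy": 0, "dz": 0, "wx": 0, "wy": 0, "wz": 0}, {"dx": 0, "dy": 0, "dz": 0, "wx": 0, "wy": 0, "wz": 0}]'

```text
time_s: 16.7
eef_pos: [0.5418, -0.0076, 0.0348]
orientation: [[0.961, 0.276, 0.0], [0.276, -0.961, 0.0], [0.0, 0.0, -1.0]]
force: [-1.1, 0.3, -2.3]
opening: 0.047
gripper_force: 63.3
```

```bash
python3 - <<'E'
from h import *
go(S2W(-.0825,0,.0346),16.1)
E
```

```text
t 16.7 pos [ 0.5418 -0.0076  0.0348] yaw 16.04 d [1.7 0.1 0.2] wz -0.06 q [-0.02  0.49  1.95  0.    0.7   1.27] F [-1.1  0.3 -2.3] op 0.047 gf 63.3 zax [ 3.e-04  0.e+00 -1.e+00]
```

Emit:
step_arm --motion '[{"dx": 0.0004, "dy": 0, "dz": 0, "wx": 0, "wy": 0, "wz": 0}, {"dx": 0.0004, "dy": 0, "dz": 0, "wx": 0, "wy": 0, "wz": 0}, {"dx": 0.0004, "dy": 0, "dz": 0, "wx": 0, "wy": 0, "wz": 0}, {"dx": 0.0003, "dy": 0, "dz": 0, "wx": 0, "wy": 0, "wz": 0}, {"dx": 0, "dy": 0, "dz": 0, "wx": 0, "wy": 0, "wz": 0}, {"dx": 0, "dy": 0, "dz": 0, "wx": 0, "wy": 0, "wz": 0}, {"dx": 0, "dy": 0, "dz": 0, "wx": 0, "wy": 0, "wz": 0}, {"dx": 0, "dy": 0, "dz": 0, "wx": 0, "wy": 0, "wz": 0}, {"dx": 0, "dy": 0, "dz": 0, "wx": 0, "wy": 0, "wz": 0}, {"dx": 0, "dy": 0, "dz": 0, "wx": 0, "wy": 0, "wz": 0}]'

```text
time_s: 17.7
eef_pos: [0.542, -0.0074, 0.0347]
orientation: [[0.961, 0.276, -0.002], [0.276, -0.961, -0.0], [-0.002, -0.0, -1.0]]
force: [-5.5, -3.4, 3.4]
opening: 0.0466
gripper_force: 64.2
```

Emit:
step_arm --motion '[{"dx": 0.0003, "dy": 0, "dz": 0, "wx": 0, "wy": 0, "wz": 0}, {"dx": 0.0003, "dy": 0, "dz": 0, "wx": 0, "wy": 0, "wz": 0}, {"dx": 0.0003, "dy": 0, "dz": 0, "wx": 0, "wy": 0, "wz": 0}, {"dx": 0, "dy": 0, "dz": 0, "wx": 0, "wy": 0, "wz": 0}, {"dx": 0, "dy": 0, "dz": 0, "wx": 0, "wy": 0, "wz": 0}, {"dx": 0, "dy": 0, "dz": 0, "wx": 0, "wy": 0, "wz": 0}, {"dx": 0, "dy": 0, "dz": 0, "wx": 0, "wy": 0, "wz": 0}, {"dx": 0, "dy": 0, "dz": 0, "wx": 0, "wy": 0, "wz": 0}, {"dx": 0, "dy": 0, "dz": 0, "wx": 0, "wy": 0, "wz": 0}, {"dx": 0, "dy": 0, "dz": 0, "wx": 0, "wy": 0, "wz": 0}]'

```text
time_s: 18.7
eef_pos: [0.5421, -0.0074, 0.0347]
orientation: [[0.961, 0.276, -0.004], [0.276, -0.961, -0.001], [-0.004, -0.0, -1.0]]
force: [-7.5, -4.0, 5.8]
opening: 0.0468
gripper_force: 64.7
```

```bash
python3 - <<'E'
from h import *
go(S2W(-.0825,0,.0346),16.1)
E
```

```text
t 18.7 pos [ 0.5421 -0.0074  0.0347] yaw 16.05 d [1.4 0.1 0.1] wz -0.05 q [-0.02  0.5   1.95 -0.    0.7   1.28] F [-7.5 -4.   5.8] op 0.0468 gf 64.7 zax [-3.6e-03 -6.0e-04 -1.0e+00]
```

Emit:
step_arm --claw 0.5 --motion '[{"dx": -0.001, "dy": 0, "dz": 0, "wx": 0, "wy": 0, "wz": 0}, {"dx": -0.0005, "dy": 0, "dz": 0, "wx": 0, "wy": 0, "wz": 0}, {"dx": 0, "dy": 0, "dz": 0, "wx": 0, "wy": 0, "wz": 0}, {"dx": 0, "dy": 0, "dz": 0, "wx": 0, "wy": 0, "wz": 0}, {"dx": 0, "dy": 0, "dz": 0, "wx": 0, "wy": 0, "wz": 0}, {"dx": 0, "dy": 0, "dz": 0, "wx": 0, "wy": 0, "wz": 0}, {"dx": 0, "dy": 0, "dz": -0.005, "wx": 0, "wy": 0, "wz": 0}, {"dx": 0, "dy": 0, "dz": -0.01, "wx": 0, "wy": 0, "wz": 0}, {"dx": 0, "dy": 0, "dz": -0.02, "wx": 0, "wy": 0, "wz": 0}, {"dx": 0, "dy": 0, "dz": -0.02, "wx": 0, "wy": 0, "wz": 0}]'

```text
time_s: 19.7
eef_pos: [0.5424, -0.0074, 0.0909]
orientation: [[0.961, 0.276, -0.0], [0.276, -0.961, -0.0], [-0.0, -0.0, -1.0]]
force: [0.7, 0.6, -0.0]
opening: 0.064
gripper_force: 0.0
```

Emit:
step_arm --claw 1 --motion '[{"dx": 0, "dy": 0, "dz": -0.025, "wx": 0, "wy": 0, "wz": -8}, {"dx": 0, "dy": 0, "dz": -0.03, "wx": 0, "wy": 0, "wz": -8.5}, {"dx": 0, "dy": 0, "dz": -0.03, "wx": 0, "wy": 0, "wz": -8.5}, {"dx": 0, "dy": 0, "dz": -0.03, "wx": 0, "wy": 0, "wz": -8.5}, {"dx": 0, "dy": 0, "dz": -0.03, "wx": 0, "wy": 0, "wz": -8.5}, {"dx": 0, "dy": 0, "dz": -0.01, "wx": 0, "wy": 0, "wz": -8.5}, {"dx": 0, "dy": 0, "dz": 0, "wx": 0, "wy": 0, "wz": -8.5}, {"dx": 0, "dy": 0, "dz": 0, "wx": 0, "wy": 0, "wz": -8.5}, {"dx": 0, "dy": 0, "dz": 0, "wx": 0, "wy": 0, "wz": -8.5}, {"dx": 0, "dy": 0, "dz": 0, "wx": 0, "wy": 0, "wz": -8.5}]'

```text
time_s: 20.7
eef_pos: [0.5424, -0.0073, 0.2458]
orientation: [[-0.189, 0.982, 0.001], [0.982, 0.189, 0.0], [-0.0, 0.001, -1.0]]
force: [-0.3, 0.2, -0.5]
opening: 0.0854
gripper_force: 0.0
```

```bash
python3 - <<'E'
from h import *
go([.6222,.0152,.230],16.1)
f=cam("top");g=cam("side")
cv2.imwrite("pics/t5.png",f["frame"][:,:,::-1])
c=np.zeros((600,800,3),np.uint8)
k=8
for i,(F,x0,y0) in enumerate(((f,215,150),(g,222,193))):
    im=cv2.resize(np.ascontiguousarray(F["frame"][y0:y0+75,x0:x0+50]),(400,600),interpolation=2)
    for z,r in((.2,.01),(.174,.01)):
        P=[np.array([.6227+r*np.cos(t),.0157+r*np.sin(t),z]) for t in np.linspace(0,6.28,30)]
        cv2.polylines(im,[np.array([((proj(F,q)-[x0,y0]+.5)*k) for q in P]).astype(int)],True,(0,255,0),1)
    c[:,400*i:400*i+400]=im
cv2.imwrite("pics/d4.png",c[:,:,::-1])
E
```

```text
t 20.7 pos [ 0.5424 -0.0073  0.2458] yaw 100.89 d [ 7.1 82.6 15.9] wz 84.79 q [-0.02  0.21  1.8   0.    1.14 -0.21] F [-0.3  0.2 -0.5] op 0.0854 gf 0.0 zax [ 9.e-04  0.e+00 -1.e+00]
```

View pics/d4.png

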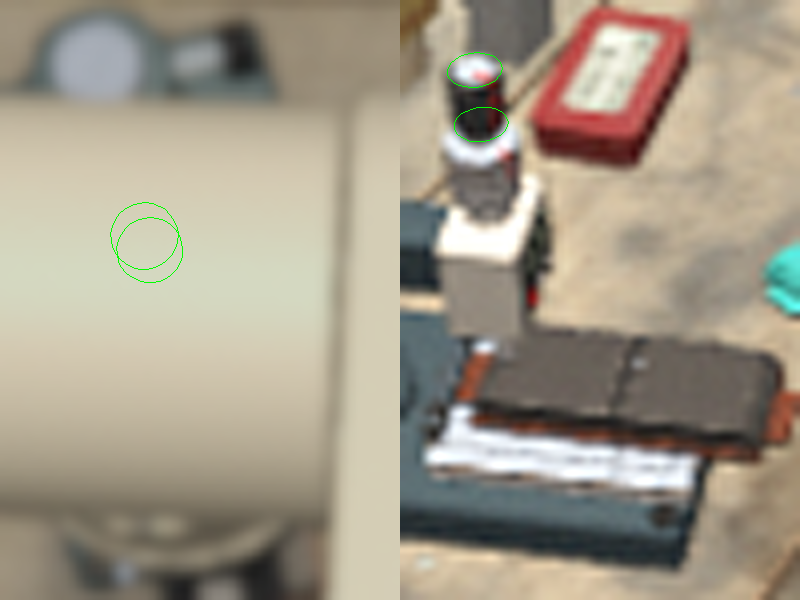

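Emit:
step_arm --motion '[{"dx": 0.0015, "dy": 0.016, "dz": 0, "wx": 0, "wy": 0, "wz": 0}, {"dx": 0.002, "dy": 0.025, "dz": 0, "wx": 0, "wy": 0, "wz": 0}, {"dx": 0.002, "dy": 0.025, "dz": 0, "wx": 0, "wy": 0, "wz": 0}, {"dx": 0.0017, "dy": 0.0164, "dz": 0, "wx": 0, "wy": 0, "wz": 0}, {"dx": 0, "dy": 0, "dz": 0.004, "wx": 0, "wy": 0, "wz": -8.5}, {"dx": 0, "dy": 0, "dz": 0.004, "wx": 0, "wy": 0, "wz": -8.5}, {"dx": 0, "dy": 0, "dz": 0, "wx": 0, "wy": 0, "wz": -8.5}, {"dx": 0, "dy": 0, "dz": 0, "wx": 0, "wy": 0, "wz": -8.5}, {"dx": 0, "dy": 0, "dz": 0, "wx": 0, "wy": 0, "wz": -8.5}, {"dx": 0, "dy": 0, "dz": 0, "wx": 0, "wy": 0, "wz": -8.5}]'

```text
time_s: 21.8
eef_pos: [0.6221, 0.0148, 0.2373]
orientation: [[-0.88, 0.476, 0.0], [0.476, 0.88, 0.0], [-0.0, 0.0, -1.0]]
force: [0.5, 0.9, -0.3]
opening: 0.0854
gripper_force: 0.0
```

Emit:
step_arm --motion '[{"dx": 0, "dy": 0, "dz": 0, "wx": 0, "wy": 0, "wz": -8.5}, {"dx": 0, "dy": 0, "dz": 0, "wx": 0, "wy": 0, "wz": -8.5}, {"dx": 0, "dy": 0, "dz": 0, "wx": 0, "wy": 0, "wz": -8.5}, {"dx": 0, "dy": 0, "dz": 0, "wx": 0, "wy": 0, "wz": -8.5}, {"dx": 0, "dy": 0, "dz": 0, "wx": 0, "wy": 0, "wz": -8.5}, {"dx": 0, "dy": 0, "dz": 0, "wx": 0, "wy": 0, "wz": -8.5}, {"dx": 0, "dy": 0, "dz": 0, "wx": 0, "wy": 0, "wz": -8.5}, {"dx": 0, "dy": 0, "dz": 0, "wx": 0, "wy": 0, "wz": -8.5}, {"dx": 0, "dy": 0, "dz": 0, "wx": 0, "wy": 0, "wz": -8.5}, {"dx": 0, "dy": 0, "dz": 0, "wx": 0, "wy": 0, "wz": -8.5}]'

```text
time_s: 22.8
eef_pos: [0.6221, 0.0148, 0.2373]
orientation: [[-0.551, -0.835, 0.0], [-0.835, 0.551, 0.0], [-0.0, -0.0, -1.0]]
force: [-0.5, -0.2, -0.5]
opening: 0.0856
gripper_force: 0.0
```

```bash
python3 - <<'E'
from h import *
go([.6222,.0155,.178],16.1)
print(readout.get_state()["moment"])
E
```

```text
t 22.8 pos [0.6221 0.0148 0.2373] yaw -123.41 d [-0.6  0.3 59.3] wz -139.51 q [ 0.02  0.34  1.63  0.    1.16 -2.54] F [-0.5 -0.2 -0.5] op 0.0856 gf 0.0 zax [ 3.e-04  0.e+00 -1.e+00]
[ 0.00610461 -0.01785964  0.00821251]
```

Emit:
step_arm --motion '[{"dx": -0.0006, "dy": 0.0003, "dz": 0.008, "wx": 0, "wy": 0, "wz": -5}, {"dx": 0, "dy": 0, "dz": 0.01, "wx": 0, "wy": 0, "wz": -5}, {"dx": 0, "dy": 0, "dz": 0.01, "wx": 0, "wy": 0, "wz": -5}, {"dx": 0, "dy": 0, "dz": 0.01, "wx": 0, "wy": 0, "wz": 0}, {"dx": 0, "dy": 0, "dz": 0.01, "wx": 0, "wy": 0, "wz": 0}, {"dx": 0, "dy": 0, "dz": 0.007, "wx": 0, "wy": 0, "wz": 0}, {"dx": 0, "dy": 0, "dz": 0.0043, "wx": 0, "wy": 0, "wz": 0}, {"dx": 0, "dy": 0, "dz": 0, "wx": 0, "wy": 0, "wz": 0}, {"dx": 0, "dy": 0, "dz": 0, "wx": 0, "wy": 0, "wz": 0}, {"dx": 0, "dy": 0, "dz": 0, "wx": 0, "wy": 0, "wz": 0}]'

```text
time_s: 23.8
eef_pos: [0.6226, 0.0155, 0.1779]
orientation: [[-0.317, -0.948, 0.001], [-0.948, 0.317, 0.0], [-0.0, -0.001, -1.0]]
force: [-0.3, 0.2, 0.8]
opening: 0.0853
gripper_force: 0.0
```

Emit:
step_arm --claw -1 --squeeze 30 --motion '[{"dx": 0, "dy": 0, "dz": 0, "wx": 0, "wy": 0, "wz": 0}, {"dx": 0, "dy": 0, "dz": 0, "wx": 0, "wy": 0, "wz": 0}, {"dx": 0, "dy": 0, "dz": 0, "wx": 0, "wy": 0, "wz": 0}, {"dx": 0, "dy": 0, "dz": 0, "wx": 0, "wy": 0, "wz": 0}, {"dx": 0, "dy": 0, "dz": 0, "wx": 0, "wy": 0, "wz": 0}, {"dx": 0, "dy": 0, "dz": 0, "wx": 0, "wy": 0, "wz": 0}, {"dx": 0, "dy": 0, "dz": 0, "wx": 0, "wy": 0, "wz": 0}, {"dx": 0, "dy": 0, "dz": 0, "wx": 0, "wy": 0, "wz": 0}, {"dx": 0, "dy": 0, "dz": 0, "wx": 0, "wy": 0, "wz": 0}, {"dx": 0, "dy": 0, "dz": 0, "wx": 0, "wy": 0, "wz": 0}]'

```text
time_s: 24.8
eef_pos: [0.6218, 0.0156, 0.1777]
orientation: [[-0.317, -0.949, -0.001], [-0.949, 0.317, 0.0], [0.0, 0.001, -1.0]]
force: [-4.5, 0.5, 5.4]
opening: 0.0188
gripper_force: 29.3
```

```bash
python3 - <<'E'
from h import *
go([.6222,.0155,.178],16.1)
for i in range(3): s=readout.get_state();print(s["moment"],s["tau"][5])
E
```

```text
t 24.8 pos [0.6218 0.0156 0.1777] yaw -108.46 d [ 0.  -0.4 -0.3] wz -124.56 q [ 0.02  0.4   1.69  0.    1.05 -2.8 ] F [-4.5  0.5  5.4] op 0.0188 gf 29.3 zax [-1.e-03  3.e-04 -1.e+00]
[ 0.287827    0.7414715  -0.00934065] 0.002199526206823066
[ 0.287827    0.7414715  -0.00934065] 0.002199526206823066
[ 0.287827    0.7414715  -0.00934065] 0.002199526206823066
```

Emit:
step_arm --motion '[{"dx": 0, "dy": 0.0004, "dz": -0.0005, "wx": 0, "wy": 0, "wz": 4}, {"dx": 0, "dy": 0, "dz": 0, "wx": 0, "wy": 0, "wz": 8}, {"dx": 0, "dy": 0, "dz": 0, "wx": 0, "wy": 0, "wz": 8}, {"dx": 0, "dy": 0, "dz": 0, "wx": 0, "wy": 0, "wz": 8}, {"dx": 0, "dy": 0, "dz": 0, "wx": 0, "wy": 0, "wz": 8}, {"dx": 0, "dy": 0, "dz": 0, "wx": 0, "wy": 0, "wz": 8}, {"dx": 0, "dy": 0, "dz": 0, "wx": 0, "wy": 0, "wz": 8}, {"dx": 0, "dy": 0, "dz": 0, "wx": 0, "wy": 0, "wz": 8}, {"dx": 0, "dy": 0, "dz": 0, "wx": 0, "wy": 0, "wz": 8}, {"dx": 0, "dy": 0, "dz": 0, "wx": 0, "wy": 0, "wz": 8}]'

```text
time_s: 25.8
eef_pos: [0.6201, 0.018, 0.1777]
orientation: [[-0.996, 0.084, -0.004], [0.084, 0.996, 0.004], [0.004, 0.003, -1.0]]
force: [-8.1, 12.6, 5.8]
opening: 0.0186
gripper_force: 30.2
```

```bash
cat > m.py <<'E'
from h import *
go([.6218,.0156,.178],0)
s=readout.get_state();print(np.round(s["moment"],4),round(s["tau"][5],4),s["q"][5])
g=cam("side");cv2.imwrite("pics/s%d.png"%(s["time_s"]*100),g["frame"][:,:,::-1])
s=readout.get_state();print(np.round(s["moment"],4),round(s["tau"][5],4))
E
python3 m.py
```

```text
t 25.8 pos [0.6201 0.018  0.1777] yaw 175.19 d [-1.9 -2.2 -0.3] wz 175.19 q [ 0.02  0.4   1.69  0.    1.05 -1.46] F [-8.1 12.6  5.8] op 0.0186 gf 30.2 zax [-0.0039  0.0038 -1.    ]
[2.1975 1.4326 0.1019] -2.2184 -1.4646061250776308
[ 1.9617  1.3631 -0.0206] -1.195
```

Emit:
step_arm --claw 0 --motion '[{"dx": 0, "dy": 0, "dz": 0, "wx": 0, "wy": 0, "wz": 0}, {"dx": 0, "dy": 0, "dz": 0, "wx": 0, "wy": 0, "wz": 0}, {"dx": 0, "dy": 0, "dz": 0, "wx": 0, "wy": 0, "wz": 0}, {"dx": 0, "dy": 0.001, "dz": 0, "wx": 0, "wy": 0, "wz": 0}, {"dx": 0, "dy": 0.001, "dz": 0, "wx": 0, "wy": 0, "wz": 0}, {"dx": 0, "dy": 0, "dz": 0, "wx": 0, "wy": 0, "wz": 0}, {"dx": 0, "dy": 0, "dz": 0, "wx": 0, "wy": 0, "wz": 0}, {"dx": 0, "dy": 0, "dz": 0, "wx": 0, "wy": 0, "wz": 0}, {"dx": 0, "dy": 0, "dz": 0, "wx": 0, "wy": 0, "wz": 0}, {"dx": 0, "dy": 0, "dz": 0, "wx": 0, "wy": 0, "wz": 0}]'

```text
time_s: 26.85
eef_pos: [0.6221, 0.0175, 0.178]
orientation: [[-0.997, 0.078, 0.0], [0.078, 0.997, -0.0], [-0.0, -0.0, -1.0]]
force: [-0.9, -0.5, 0.2]
opening: 0.0426
gripper_force: 0.0
```

```bash
python3 - <<'E'
from h import *
go([.6225,.0178,.178],0)
s=readout.get_state();print(np.round(s["moment"],4),round(s["tau"][5],4),s["q"][5])
E
```

```text
t 26.85 pos [0.6221 0.0175 0.178 ] yaw 175.54 d [-0.4  0.3 -0. ] wz 175.54 q [ 0.03  0.4   1.69 -0.    1.05 -1.47] F [-0.9 -0.5  0.2] op 0.0426 gf 0.0 zax [ 0. -0. -1.]
[ 0.0222 -0.0163 -0.0115] -0.0004 -1.467100114349194
```

Emit:
step_arm --claw -1 --motion '[{"dx": -0.0004, "dy": 0.0003, "dz": 0, "wx": 0, "wy": 0, "wz": 0}, {"dx": 0, "dy": 0, "dz": 0, "wx": 0, "wy": 0, "wz": 0}, {"dx": 0, "dy": 0, "dz": 0, "wx": 0, "wy": 0, "wz": 0}, {"dx": 0, "dy": 0, "dz": 0, "wx": 0, "wy": 0, "wz": 0}, {"dx": 0, "dy": 0, "dz": 0, "wx": 0, "wy": 0, "wz": 0}, {"dx": 0, "dy": 0, "dz": -0.0005, "wx": 0, "wy": 0, "wz": 0}, {"dx": 0, "dy": 0, "dz": 0, "wx": 0, "wy": 0, "wz": 4}, {"dx": 0, "dy": 0, "dz": 0, "wx": 0, "wy": 0, "wz": 7}, {"dx": 0, "dy": 0, "dz": 0, "wx": 0, "wy": 0, "wz": 7}, {"dx": 0, "dy": 0, "dz": 0, "wx": 0, "wy": 0, "wz": 7}]'

```text
time_s: 27.85
eef_pos: [0.6225, 0.0181, 0.1782]
orientation: [[-0.868, 0.496, -0.0], [0.496, 0.868, 0.0], [0.0, 0.0, -1.0]]
force: [0.8, 3.9, -1.2]
opening: 0.0189
gripper_force: 29.7
```

```bash
python3 m.py
```

```text
t 27.85 pos [0.6225 0.0181 0.1782] yaw 150.26 d [-0.6 -2.5  0.2] wz 150.26 q [ 0.03  0.4   1.69  0.    1.05 -1.03] F [ 0.8  3.9 -1.2] op 0.0189 gf 29.7 zax [-0.e+00  3.e-04 -1.e+00]
[ 0.6482 -0.2218  0.0653] -1.9688 -1.0254007179662277
[ 0.6511 -0.1717 -0.0421] -1.3699
```

Emit:
step_arm --motion '[{"dx": 0, "dy": 0, "dz": 0, "wx": 0, "wy": 0, "wz": 2}, {"dx": 0, "dy": 0, "dz": 0, "wx": 0, "wy": 0, "wz": 2}, {"dx": 0, "dy": 0, "dz": 0, "wx": 0, "wy": 0, "wz": 2}, {"dx": 0, "dy": 0, "dz": 0, "wx": 0, "wy": 0, "wz": 2}, {"dx": 0, "dy": 0, "dz": 0, "wx": 0, "wy": 0, "wz": 2}, {"dx": 0, "dy": 0, "dz": 0, "wx": 0, "wy": 0, "wz": 2}, {"dx": 0, "dy": 0, "dz": 0, "wx": 0, "wy": 0, "wz": 2}, {"dx": 0, "dy": 0, "dz": 0, "wx": 0, "wy": 0, "wz": 2}, {"dx": 0, "dy": 0, "dz": 0, "wx": 0, "wy": 0, "wz": 2}, {"dx": 0, "dy": 0, "dz": 0, "wx": 0, "wy": 0, "wz": 2}]'

```text
time_s: 28.9
eef_pos: [0.6225, 0.018, 0.1782]
orientation: [[-0.651, 0.759, -0.0], [0.759, 0.651, 0.0], [0.0, 0.0, -1.0]]
force: [1.6, 3.9, -1.6]
opening: 0.0187
gripper_force: 29.7
```

```bash
cat > n.py <<'E'
from bench import readout,cams
import numpy as np
s=readout.get_state();print(round(s["time_s"],2),np.round(s["moment"],3),np.round(s["force"],1),round(s["tau"][5],3),"q6 %.3f"%s["q"][5],np.round(s["joint_vel"][5],3),s["eef_pos"][:2])
E
python3 n.py
```

```text
28.9 [ 0.661 -0.203  0.075] [ 1.6  3.9 -1.6] -0.523 q6 -0.683 0.348 [0.62250914 0.01801962]
```

Emit:
step_arm --motion '[{"dx": 0, "dy": 0, "dz": 0, "wx": 0, "wy": 0, "wz": 2}, {"dx": 0, "dy": 0, "dz": 0, "wx": 0, "wy": 0, "wz": 2}, {"dx": 0, "dy": 0, "dz": 0, "wx": 0, "wy": 0, "wz": 2}, {"dx": 0, "dy": 0, "dz": 0, "wx": 0, "wy": 0, "wz": 2}, {"dx": 0, "dy": 0, "dz": 0, "wx": 0, "wy": 0, "wz": 2}, {"dx": 0, "dy": 0, "dz": 0, "wx": 0, "wy": 0, "wz": 2}, {"dx": 0, "dy": 0, "dz": 0, "wx": 0, "wy": 0, "wz": 2}, {"dx": 0, "dy": 0, "dz": 0, "wx": 0, "wy": 0, "wz": 2}, {"dx": 0, "dy": 0, "dz": 0, "wx": 0, "wy": 0, "wz": 2}, {"dx": 0, "dy": 0, "dz": 0, "wx": 0, "wy": 0, "wz": 2}]'

```text
time_s: 29.9
eef_pos: [0.6224, 0.018, 0.1782]
orientation: [[-0.352, 0.936, -0.0], [0.936, 0.352, 0.0], [0.0, -0.0, -1.0]]
force: [-0.4, 3.8, -1.3]
opening: 0.0189
gripper_force: 29.7
```

```bash
python3 n.py
```

```text
29.9 [ 0.658 -0.142  0.099] [-0.4  3.8 -1.3] -0.509 q6 -0.334 0.348 [0.62241884 0.01799253]
```

Emit:
step_arm --motion '[{"dx": 0, "dy": 0, "dz": 0, "wx": 0, "wy": 0, "wz": 1}, {"dx": 0, "dy": 0, "dz": 0, "wx": 0, "wy": 0, "wz": 1}, {"dx": 0, "dy": 0, "dz": 0, "wx": 0, "wy": 0, "wz": 1}, {"dx": 0, "dy": 0, "dz": 0, "wx": 0, "wy": 0, "wz": 1}, {"dx": 0, "dy": 0, "dz": 0, "wx": 0, "wy": 0, "wz": 1}, {"dx": 0, "dy": 0, "dz": 0, "wx": 0, "wy": 0, "wz": 1}, {"dx": 0, "dy": 0, "dz": 0, "wx": 0, "wy": 0, "wz": 1}, {"dx": 0, "dy": 0, "dz": 0, "wx": 0, "wy": 0, "wz": 1}, {"dx": 0, "dy": 0, "dz": 0, "wx": 0, "wy": 0, "wz": 1}, {"dx": 0, "dy": 0, "dz": 0, "wx": 0, "wy": 0, "wz": 1}]'

```text
time_s: 30.9
eef_pos: [0.6224, 0.0179, 0.1783]
orientation: [[-0.182, 0.983, -0.0], [0.983, 0.182, 0.0], [0.0, -0.0, -1.0]]
force: [1.5, 5.2, -3.8]
opening: 0.0189
gripper_force: 29.4
```

```bash
python3 n.py; python3 - <<'E'
from h import *
g=cam("side");cv2.imwrite("pics/sA.png",g["frame"][:,:,::-1])
# red pixels on the thimble in saved side frames (start, after 1st stroke, now)
import glob
for n in ["pics/side0.png"]+sorted(glob.glob("pics/s2*.png"))+["pics/sA.png"]:
    im=cv2.imread(n)[198:225,222:250].astype(int);b,gg,r=im[...,0],im[...,1],im[...,2]
    ys,xs=np.nonzero((r-gg>40)&(r-b>40));print(n,[(x+222,y+198,int((r-gg)[y,x])) for x,y in zip(xs,ys)])
for z in(.142,.155,.168): print(z,[proj(g,[.6225+.014*np.cos(t),.0175+.014*np.sin(t),z]).round(1).tolist() for t in np.radians([40,90,130,170,-140])])
E
```

```text
30.9 [ 0.757 -0.223  0.059] [ 1.5  5.2 -3.8] -0.207 q6 -0.156 0.171 [0.6223721  0.01792402]
pics/side0.png [(np.int64(243), np.int64(198), 84), (np.int64(244), np.int64(198), 109), (np.int64(245), np.int64(198), 74), (np.int64(242), np.int64(199), 63), (np.int64(243), np.int64(199), 101), (np.int64(244), np.int64(199), 107), (np.int64(245), np.int64(199), 43), (np.int64(241), np.int64(200), 46), (np.int64(242), np.int64(200), 94), (np.int64(243), np.int64(200), 109), (np.int64(244), np.int64(200), 80), (np.int64(241), np.int64(201), 72), (np.int64(242), np.int64(201), 108), (np.int64(243), np.int64(201), 95), (np.int64(244), np.int64(201), 41), (np.int64(231), np.int64(202), 66), (np.int64(232), np.int64(202), 85), (np.int64(240), np.int64(202), 50), (np.int64(241), np.int64(202), 91), (np.int64(242), np.int64(202), 109), (np.int64(243), np.int64(202), 66), (np.int64(233), np.int64(203), 73), (np.int64(240), np.int64(203), 78), (np.int64(241), np.int64(203), 108), (np.int64(242), np.int64(203), 94), (np.int64(239), np.int64(204), 49), (np.int64(240), np.int64(204), 103), (np.int64(24
[... 13185 characters left out ...]
), 54), (np.int64(243), np.int64(211), 53), (np.int64(244), np.int64(211), 54), (np.int64(245), np.int64(211), 52), (np.int64(246), np.int64(211), 51), (np.int64(247), np.int64(211), 56), (np.int64(248), np.int64(211), 55), (np.int64(249), np.int64(211), 57), (np.int64(245), np.int64(212), 47), (np.int64(246), np.int64(212), 47), (np.int64(247), np.int64(212), 54), (np.int64(248), np.int64(212), 55), (np.int64(249), np.int64(212), 56)]
0.142 [[227.7, 217.3], [229.9, 219.3], [233.0, 219.5], [235.8, 218.3], [236.9, 215.8]]
0.155 [[227.3, 214.0], [229.5, 216.0], [232.7, 216.2], [235.5, 215.0], [236.6, 212.5]]
0.168 [[226.9, 210.7], [229.1, 212.7], [232.3, 212.9], [235.1, 211.7], [236.2, 209.2]]
```

```bash
cat > a.py <<'E'
from h import *
g=cam("side");s=readout.get_state()
cv2.imwrite("pics/sL%d.png"%(s["time_s"]*100),g["frame"][:,:,::-1])
def cen(im):
    im=im[207:218,223:237].astype(float);w=np.clip(im[...,2]-im[...,1]-22,0,None)
    yy,xx=np.mgrid[207:218,223:237];return [(w*xx).sum()/w.sum(),(w*yy).sum()/w.sum(),w.sum()]
def pr(t,r=.0135,z=.169): return proj(g,[.6222+r*np.cos(np.radians(t)),.0172+r*np.sin(np.radians(t)),z])
T=np.arange(-60,220,1.)
for n,x in(("side0",0),("s2580",1.337),("s2785",1.775),("sA",2.645),("sL%d"%(s["time_s"]*100),1.334+s["q"][5]+1.467)):
    c=cen(cv2.imread(f"pics/{n}.png"));P=np.array([pr(t) for t in T]);d=np.linalg.norm(P-c[:2],axis=1)
    print(n,np.round(c,2),"knob turned",round(np.degrees(x),1),"mark at",T[d.argmin()],d.min().round(2))
E
python3 a.py
```

```text
side0 [234.25 210.73 127.  ] knob turned 0.0 mark at 165.0 1.03
s2580 [229.08 213.01 130.  ] knob turned 76.6 mark at 90.0 0.7
s2785 [227.41 211.85  46.  ] knob turned 101.7 mark at 63.0 0.53
sA [227.69 208.89  89.  ] knob turned 151.5 mark at 8.0 0.18
sL3100 [227.65 208.99  89.  ] knob turned 151.5 mark at 10.0 0.21
```

Emit:
step_arm --motion '[{"dx": 0, "dy": 0, "dz": 0, "wx": 0, "wy": 0, "wz": 2}, {"dx": 0, "dy": 0, "dz": 0, "wx": 0, "wy": 0, "wz": 2}, {"dx": 0, "dy": 0, "dz": 0, "wx": 0, "wy": 0, "wz": 2}, {"dx": 0, "dy": 0, "dz": 0, "wx": 0, "wy": 0, "wz": 2}, {"dx": 0, "dy": 0, "dz": 0, "wx": 0, "wy": 0, "wz": 2}, {"dx": 0, "dy": 0, "dz": 0, "wx": 0, "wy": 0, "wz": 2}, {"dx": 0, "dy": 0, "dz": 0, "wx": 0, "wy": 0, "wz": 2}, {"dx": 0, "dy": 0, "dz": 0, "wx": 0, "wy": 0, "wz": 2}, {"dx": 0, "dy": 0, "dz": 0, "wx": 0, "wy": 0, "wz": 2}, {"dx": 0, "dy": 0, "dz": 0, "wx": 0, "wy": 0, "wz": 2}]'

```text
time_s: 32.0
eef_pos: [0.6223, 0.0179, 0.1783]
orientation: [[0.166, 0.986, -0.001], [0.986, -0.166, 0.0], [0.0, -0.001, -1.0]]
force: [0.7, 5.8, -4.4]
opening: 0.0191
gripper_force: 29.5
```

```bash
python3 n.py; python3 a.py|tail -1
```

```text
32.0 [ 0.832 -0.146  0.041] [ 0.7  5.8 -4.4] -0.492 q6 0.193 0.346 [0.62227546 0.0179494 ]
sL3204 [227.57 208.96 130.  ] knob turned 171.7 mark at 10.0 0.12
```

```bash
python3 - <<'E'
import cv2,numpy as np
a,b,c=[cv2.imread(f"pics/{n}.png").astype(int) for n in("s2785","sL3100","sL3204")]
r=lambda i:(i[...,2]-i[...,1])[206:214,224:238]
print(r(b));print(r(c))
d=lambda x,y:np.abs(x-y)[206:222,224:240].mean(2).round().astype(int)
print("diff 27.85-31.0",d(a,b)[5:].mean(), "31.0-32.04",d(b,c)[5:].mean());print(d(b,c))
E
```

```text
[[  8   4   2   3   4   0   2   0   3   2   3   2   1  -7]
 [ 12  10   3   2   0   0   5   4   3   2   2   2   0  -4]
 [ 12  12   5  23  28  13   0   1   3   2   3   4   3   7]
 [ 14  12  10  56  63  28  -3   2   4   2   0   1   4  15]
 [ 10  12  13   0  -8  -9  -3   1   2  -1  -7  -7   1  14]
 [ 11  12  16   3 -10  -6  -8  -4  -4  -6  -5  -4   0  17]
 [ 12  12  11  11  -4  -5  -6  -6  -6  -6  -5   2   6  20]
 [ 12  12  13  10   7   4   7   1  -1   3   7   3   6  18]]
[[ 10   7   4   1   1   2   0   0   3   5   0   1  -2  -1]
 [ 11  10   7   4   3   3   1   3   4   3   2  -3  -1  -1]
 [ 11  14  10  26  29  12   1   3   5   5   4  -4   2   7]
 [ 13  11  11  75  84  25   0   1   8   4   1  -5   3  15]
 [ 12  12  13  -3 -10 -11  -4  -1   3   1  -3  -7  -4  14]
 [ 12  11  15   3  -5  -7  -7  -1  -2  -6  -6  -5  -3  16]
 [ 13  11  12  10  -3  -5  -6  -5  -7  -6  -4   5   4  17]
 [ 12  12  11  11   9   6   4  -1  -3   4   8   4   3  18]]
diff 27.85-31.0 3.5170454545454546 31.0-32.04 3.8125
[[44 38  9 11  2  3  5 20 67 29 46 58 12  9 14  6]
 [ 4 19 34 38 21 10  2 25 65 40 41 67 10  5 17  7]
 [ 2  7 53 79 39 11  5  5 59 57 32 83 21  1  1  2]
 [ 1  4  5  7 12 12 12  4 60 45 31 27  4  2  3  4]
 [ 3  2  2  3  1 19 26  3 19 12 20 13  6 15  0  2]
 [ 1  4  0 25  8  0  3  2  1  2  0  0  9  9  0  2]
 [ 0  1  2  0  4  0  2  1  1  1  3 12 14  3  4  3]
 [ 1  1  2  1  6 22 10  1  1  9  9  9  2  1  0  1]
 [ 2  1  1  1  8  2  3 11 13  1 10  4  1  2  0  1]
 [ 2  0  1  2  6  2  5  5  4  2 12  4  6  6  1  2]
 [ 1  0  3  1  3  7  4  7  1  9  3  3  2 42  8  2]
 [ 2  0  0  2  2  1  2  4  5  4  5 14  5  1  0  3]
 [ 1  0  1  2  1 13 19 20 15 15  5 11  3  0  0  4]
 [ 1  2  2  1  1  2 10 24  6  9  3  2  0  1  2  3]
 [ 0  1  2  2  0  0  1  1  1  0  2  3  0  0  1  1]
 [ 4  1  1  5  0  0  0  1  3  0  0  0  0  0  1  1]]
```

Emit:
step_arm --motion '[{"dx": 0, "dy": 0, "dz": 0, "wx": 0, "wy": 0, "wz": 1.5}, {"dx": 0, "dy": 0, "dz": 0, "wx": 0, "wy": 0, "wz": 1.5}, {"dx": 0, "dy": 0, "dz": 0, "wx": 0, "wy": 0, "wz": 1.5}, {"dx": 0, "dy": 0, "dz": 0, "wx": 0, "wy": 0, "wz": 1.5}, {"dx": 0, "dy": 0, "dz": 0, "wx": 0, "wy": 0, "wz": 1.5}, {"dx": 0, "dy": 0, "dz": 0, "wx": 0, "wy": 0, "wz": 1.5}, {"dx": 0, "dy": 0, "dz": 0, "wx": 0, "wy": 0, "wz": 1.5}, {"dx": 0, "dy": 0, "dz": 0, "wx": 0, "wy": 0, "wz": 1.5}, {"dx": 0, "dy": 0, "dz": 0, "wx": 0, "wy": 0, "wz": 1.5}, {"dx": 0, "dy": 0, "dz": 0, "wx": 0, "wy": 0, "wz": 1.5}]'

```text
time_s: 33.05
eef_pos: [0.6222, 0.018, 0.1783]
orientation: [[0.416, 0.91, -0.001], [0.91, -0.416, 0.0], [-0.0, -0.001, -1.0]]
force: [-0.0, 5.6, -3.1]
opening: 0.0188
gripper_force: 29.5
```

```bash
python3 n.py; python3 a.py|tail -1; python3 - <<'E'
import cv2,glob
i=cv2.imread(sorted(glob.glob("pics/sL*.png"))[-1]).astype(int);print((i[...,2]-i[...,1])[206:214,224:238])
E
```

```text
33.05 [ 0.894 -0.103  0.09 ] [-0.   5.6 -3.1] -0.347 q6 0.455 0.26 [0.62224864 0.01796826]
sL3310 [227.56 209.   132.  ] knob turned 186.6 mark at 11.0 0.14
[[ 11  12   9   7   0   0   5   3   3  -2   3   1  -3   4]
 [ 11  13  11   8   3   1   2   4   3  -1   3  -1  -1  11]
 [ 12  12  10  27  29  17   3   3   3  -1   0   0   2   5]
 [ 13  11  11  75  83  26   0   3   4   2  -2  -4   2  14]
 [ 10  13  15  -1 -10 -10  -2   3   3  -1  -4  -5  -4  15]
 [ 12  11  14   3  -6  -7  -8  -2  -5  -5  -5  -7  -6  18]
 [ 12  12  13   8  -5  -5  -6  -6  -6  -6  -4   3   5  18]
 [ 12  13  10   9   9   5   1   0   0   3   6   7   6  18]]
```

Emit:
step_arm --motion '[{"dx": 0, "dy": 0, "dz": 0, "wx": 0, "wy": 0, "wz": 2}, {"dx": 0, "dy": 0, "dz": 0, "wx": 0, "wy": 0, "wz": 2}, {"dx": 0, "dy": 0, "dz": 0, "wx": 0, "wy": 0, "wz": 2}, {"dx": 0, "dy": 0, "dz": 0, "wx": 0, "wy": 0, "wz": 2}, {"dx": 0, "dy": 0, "dz": 0, "wx": 0, "wy": 0, "wz": 2}, {"dx": 0, "dy": 0, "dz": 0, "wx": 0, "wy": 0, "wz": 2}, {"dx": 0, "dy": 0, "dz": 0, "wx": 0, "wy": 0, "wz": 1}, {"dx": 0, "dy": 0, "dz": 0, "wx": 0, "wy": 0, "wz": 0}, {"dx": 0, "dy": 0, "dz": 0, "wx": 0, "wy": 0, "wz": 0}, {"dx": 0, "dy": 0, "dz": 0, "wx": 0, "wy": 0, "wz": 0}]'

```text
time_s: 34.1
eef_pos: [0.6222, 0.018, 0.1783]
orientation: [[0.609, 0.793, -0.001], [0.793, -0.609, 0.0], [-0.0, -0.001, -1.0]]
force: [0.2, 4.7, -2.9]
opening: 0.0187
gripper_force: 29.5
```

Emit:
step_arm --claw 0.6 --motion '[{"dx": 0, "dy": 0, "dz": 0, "wx": 0, "wy": 0, "wz": 0}, {"dx": 0, "dy": 0, "dz": 0, "wx": 0, "wy": 0, "wz": 0}, {"dx": 0, "dy": 0, "dz": 0, "wx": 0, "wy": 0, "wz": 0}, {"dx": 0, "dy": 0, "dz": 0, "wx": 0, "wy": 0, "wz": 0}, {"dx": 0, "dy": 0, "dz": 0, "wx": 0, "wy": 0, "wz": 0}, {"dx": 0, "dy": 0, "dz": 0, "wx": 0, "wy": 0, "wz": 0}, {"dx": 0, "dy": 0, "dz": -0.005, "wx": 0, "wy": 0, "wz": 0}, {"dx": 0, "dy": 0, "dz": -0.015, "wx": 0, "wy": 0, "wz": 0}, {"dx": 0, "dy": 0, "dz": -0.03, "wx": 0, "wy": 0, "wz": 0}, {"dx": 0, "dy": 0, "dz": -0.03, "wx": 0, "wy": 0, "wz": 0}]'

```text
time_s: 35.1
eef_pos: [0.6224, 0.0179, 0.2603]
orientation: [[0.608, 0.794, -0.0], [0.794, -0.608, -0.0], [-0.0, -0.0, -1.0]]
force: [0.7, 0.0, 0.6]
opening: 0.0685
gripper_force: 0.0
```

```bash
python3 n.py; python3 a.py|tail -1; python3 - <<'E'
import cv2,glob,numpy as np
s=cv2.imread(sorted(glob.glob("pics/sL*.png"))[-1])
r=cv2.imread("pics/side0.png")
c=np.zeros((600,800,3),np.uint8)
c[:,:400]=cv2.resize(s[190:265,210:260],(400,600),interpolation=2)
c[:300,400:]=cv2.resize(s[192:222,215:255],(400,300),interpolation=2)
c[300:,400:]=cv2.resize(r[192:222,215:255],(400,300),interpolation=2)
cv2.imwrite("pics/e.png",c)
E
```

```text
35.1 [ 0.071 -0.058 -0.024] [0.7 0.  0.6] 0.0 q6 0.680 -0.001 [0.62235654 0.01787236]
sL3515 [227.54 209.01 123.  ] knob turned 199.5 mark at 11.0 0.12
```

View pics/e.png

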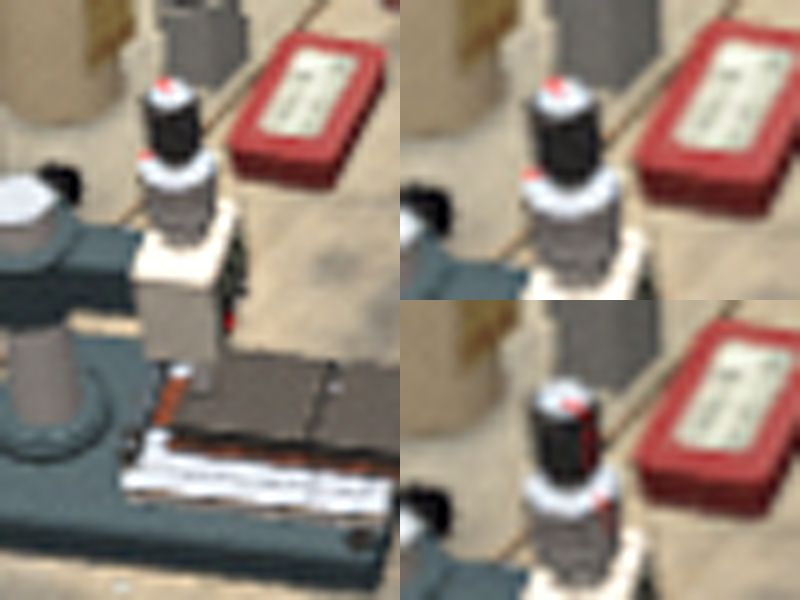

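```bash
python3 -c "
from bench import bot;print(bot.close_job())"
```

```text
the job is handed in; nothing more can be done
None
```

The worn pad is home against the backstop, lining up, with the spindle clamped on it after about 48° of ratchet slip (estimated from camera images); the hand is clear, I touched no other tools, and I handed the job in at about 35 s (no verdict returned).

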